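# Level the marble shelf in the hallway press

## Task

Sweep the three loose brick chips off the marble shelf into the dustpan with the scraper block, keeping the fingers off the chips, and set the scraper down on the counter. Then stand the spirit level on the middle of the shelf, along its length, and turn the bar of the levelling foot until the bubble settles between its two lines, leaving the decanter, tumblers and stopper tray where they stand. Finish with the fingers pressing the level firmly down on the shelf, bubble still between the lines, and keep pressing: the program ends while holding it so, for the foot to be locked.

Things in the scene. Friction and masses are not known exactly. Their poses are not given: they have to be found in the camera images.
- shelf_mid (a point): Centre of the TOP face of the marble shelf, a slab 150 mm deep (its x), 360 mm long (its y), 20 mm thick, its top about 65 mm above the counter. x points across the slab to its far edge and the dustpan, y along it to the levelling foot, z is its normal. The foot end starts 1.5 to 3 mm too low. The top is clear but for the chips and the glass holder (see shelf).
- foot_grip (a point): Centre of the black turning bar on the levelling foot, 215 mm from shelf_mid on its +y side: 56 mm long (x), 14 wide (y), 20 tall (z, upright), 112 mm above the counter on a 12 mm stud; the bracket is 50 mm below. It turns about z without rising, 0.1 N m friction, stays put. Clockwise from above raises the foot end; it needs 0.8 to 1.6 rad clockwise, stops 1.5 rad past that.
- dustpan: Blue dustpan fixed under the shelf's far edge: open tray 120 mm (x) by 270 mm (y), walls 3 mm thick, 22 mm high; origin under its centre, which lies 105 mm from shelf_mid along the shelf's x. Axes as the shelf. 90 mm of it shows beyond the slab's edge; a low handle points to +x.
- chip0: Loose red brick chip about 24 x 20 x 9 mm, 10 g, origin under its centre; starts on the shelf within 55 mm of the shelf's centre.
- chip1: Loose red brick chip about 24 x 20 x 9 mm, 10 g, origin under its centre; starts on the shelf within 55 mm of the shelf's centre.
- chip2: Loose red brick chip about 24 x 20 x 9 mm, 10 g, origin under its centre; starts on the shelf within 55 mm of the shelf's centre.
- scraper: Scraper block, about 160 g, standing on the counter on its blade: steel blade 130 mm long (x), 20 mm thick (y), 14 mm high, under an orange grip 120 mm long, 24 mm thick (y), from 14 to 54 mm height. Origin at the centre of the underside, z up. Hold it high enough that the fingertips pass over the 9 mm high chips.
- level: Spirit level, about 240 g, standing on the counter: aluminium bar 180 mm long (x), 26 mm wide (y), 40 mm high (z), origin at the centre of its underside. In the middle of its top is a 64 mm long open window, 16 mm deep, with the yellow-green vial lengthwise in it; the solid tops of the two ends start 32 mm from the centre.
- level_top (a point): Point at the centre of the level's top, 40 mm above its underside; axes as the level.
- bubble (a joint): Position of the pale bubble (12 mm long) in the level's vial, in m along the level's x, 0 in the middle, up to 0.018 either way. It drifts to the higher end and settles within about 1.5 s. The two black lines allow 2 mm either way. On the shelf, one radian of turning the foot moves it 6 mm.
- decanter: Empty glass ship's decanter, 180 mm wide at the foot, 218 mm tall; origin at its underside. Leave alone.
- tumblers: Stack of three glass tumblers, 80 mm wide, 140 mm tall; origin at its underside. Leave alone.
- tray: Black plastic stopper tray 240 x 100 x 18 mm with a glass stopper and a steel stirrer in it; origin at its underside. Leave alone.
- shelf: The marble slab; origin on the steel pivot rod (along x) that carries its other end, on the underside, 155 mm from shelf_mid on the -y side; it can only tilt about the rod. Axes as shelf_mid. A steel glass holder under a small G-clamp sits on the near edge by the pivot: on the -y, -x side of shelf_mid it covers 125 to 161 mm in y from 33 mm in x to the edge, 11 mm high; its ring juts 75 mm past the edge.
Mind the look-alikes: they are no part of the job. Leave any purple or turquoise look-alike of the scraper alone. Of the things that look like the level, take the one that is farthest from the robot's base at the start.

How it is judged:
By the outcome, as a careful person would: the job done as asked, in the order asked, and still so for the second after the job is handed in, while the arm keeps its last pose, push and grip.
It also fails if it takes over 72 s, if anything falls off the work surface, if the arm or the gripper's body presses on something with over 40 N, if the wrist force passes 120 N, or if a joint passes its speed limit or range.

## Robot

A 6-joint arm with a two-finger parallel gripper is mounted at the origin on the work surface. World frame = base frame: x ahead of the robot, y to its left, z up, the work surface at z = 0. Lengths are in m, angles in degrees, forces in N, time in s.
With the tool pointing down it reaches from about 0.3 to 0.75 m from the base axis. Payload 8.5 kg.
Tool frame: the origin (TCP) lies on the centre line of the jaws, within the pads' length; the fingertips stand 17 mm ahead of it and the grasp point (between the pads) lies 2 mm behind it (env.tip_extent is the distance from the TCP to the fingertips, in m); z points along the fingers, y is the direction in which the jaws open and shut (so a half turn about z gives the same grasp; the last joint's range is limited). The gripper opens to 85 mm and grips with 20 to 120 N. Pads are 22 mm wide; open, the fingers measure 114 mm over their backs; the gripper's body (76 mm by 85 mm) begins 54 mm behind the grasp point. The pads swing forward as they close: fully open they stand 13 mm farther back than shut.
Start: joints at [-84.528, 21.807, 74.336, -0, 83.858, -12.336], TCP at [0.168, -0.524, 0.248] pointing down, gripper open.
Joint ranges: [-178.18, 178.18], [-50.72, 133.34], [12.68, 142.11], [-81.47, 261.47], [9.98, 163.14], [-165.26, 165.26]. Speed limits (degrees/s): [136.94, 136.94, 180, 180, 180, 180].

## Interface

Orientations are given as a 3x3 rotation matrix whose columns are the frame's x, y, z axes.
In Python, from rig import telemetry, get_image, camera_params, close_job, env gives the robot as it stands.
- The arm moves only by the tool apply_moves, never from a script. Its argument "motion" is a list of rows, each an object of numbers: "tx", "ty", "tz": the shift along the tool's x, y, z in cm; "turn": the turn about the tool's z in degrees; "jaw": the gripper's target within -1 to 1 (fully open at 1, half-way at 0, shut at -1). In form: [{"tx": .., "ty": .., "tz": .., "turn": .., "jaw": ..}, ...]. A call has 1 to 5 rows; each row is the pose to reach, as a shift and turn from the pose measured when the call began, along the tool's axes at that moment; what a row does not reach only later rows make up. A row lasts 1/12 s, in which the tool goes at most 41.7 mm and 7.16 degrees, less where a joint would pass 70% of its speed; a pose out of reach is approached as far as the arm can. A call with a gripper value outside its range is refused whole. The fingers move at their own pace and stop on an object; "squeeze" is the grip in N (left out, the last holds). Time passes only in rows, so rows that repeat a pose let the fingers close. It gives the time, the measured TCP pose, the force and the opening at its end, in the units of the state.
- telemetry.observe(): the state, without advancing time (a new reading comes with each control period).
- get_image(name): name is "side" or "top" or "wrist"; returns (picture, depth): 400x640x3 uint8, red, green, blue; 400x640 float32, m along the optical axis (not along the pixel's ray), 0 where there is no reading.
- camera_params(name): a dict with "fx", "fy", "cx", "cy" (pixels), "rvec" (rotation vector, rad) and "tvec" (3), from world to camera coordinates, as OpenCV has them. Camera axes: x right, y down, z forward; pixel columns grow to the right and rows downward; lengths in m; the calibration is good to about 2 mm. A picture is of the moment at which its call begins: read the wrist's pose just before it. camera_params takes no time and is no camera call; for the wrist camera it gives the pose at the moment of the call.
- close_job(): hands the job in, once; it reports no verdict.
The state is a dict: "time_s": time; "q": joint angles; "qvel": joint speeds; "joint_efforts": joint torques, N m; "position": TCP position; "tool_rot": TCP orientation; "ft_force": force on the tool from outside, world axes, zero at the start; "wrist_torque": the same for the moment, N m; "grip_width": finger opening in m.
Only numpy, scipy, OpenCV 4.12 (cv2) and the standard library are available. Lean on these libraries where they do the work, as an engineer would, in place of code of your own. Each camera call takes 0.05 s, during which the arm holds its last target. There are 200 camera calls.

## Working session

There is one attempt and no reset: what is moved stays moved. The work goes in short steps, Python scripts to look and compute and a tool call to move; the robot and the scene stay as the last step left them, time stands still between calls to the robot, and variables do not carry over. Pictures are saved under pics/ and viewed, about 8 in all and at most 12, crops included, and the job is handed in when it is done.

Besides the shell and the picture viewer there is one more tool, called after ">>>" as name(argument=value, ...), one argument or row to a line, values as JSON. apply_moves: Moves the arm, as the interface text tells. Its arguments: {"type":"object","properties":{"motion":{"type":"array"},"squeeze":{"type":"number"}},"required":["motion"]}

```bash
mkdir -p pics; ls
cat > h.py <<'E'
import numpy as np, cv2
from rig import telemetry, get_image, camera_params, close_job, env
def cam(n):
    p=camera_params(n); R=cv2.Rodrigues(np.array(p['rvec'],float))[0]; t=np.array(p['tvec'],float).reshape(3); return p,R,t
def ray(n,u,v,z,c=None):
    "pixel to world at height z"
    p,R,t=c or cam(n); d=R.T@np.array([(u-p['cx'])/p['fx'],(v-p['cy'])/p['fy'],1]); o=-R.T@t
    return o+d*(z-o[2])/d[2]
def cloud(n,D,c=None):
    p,R,t=c or cam(n); v,u=np.mgrid[:D.shape[0],:D.shape[1]]
    P=np.stack([(u-p['cx'])/p['fx']*D,(v-p['cy'])/p['fy']*D,D],-1); return (P-t)@R
def proj(n,X,c=None):
    p,R,t=c or cam(n); q=R@np.array(X)+t; return p['fx']*q[0]/q[2]+p['cx'],p['fy']*q[1]/q[2]+p['cy']
def save(n,tag):
    c=cam(n); I,D=get_image(n); cv2.imwrite(f'pics/{tag}.png',I[...,::-1]); np.savez(f'{tag}.npz',I=I,D=D); return I,D,c
E
python3 - <<'E'
from h import *
for n in('top','side'):
    I,D,c=save(n,n+'0'); print(n,c[0]['fx'],-c[1].T@c[2],c[1][2])
s=telemetry.observe();print(s)
E
```

```text
pics
top 471.4099408380768 [ 0.37065247 -0.04741525  1.74589215] [ 0.07945137  0.00544356 -0.99682388]
side 403.81832143171897 [0.01680107 0.69423852 0.99551131] [ 0.38452341 -0.57234346 -0.7242684 ]
{'time_s': 0.1, 'q': array([-8.45284793e+01,  2.18385966e+01,  7.43799392e+01,  2.38592043e-04,
        8.38573599e+01, -1.23367810e+01]), 'qvel': array([-0.09232926, -0.07545812, -0.04495938,  0.07482175,  0.05288124,
        0.07818486]), 'joint_efforts': array([ 4.72787666e-03, -4.49214435e+01, -2.31654489e+01, -2.18857426e-04,
        3.63945161e-03,  6.86213454e-06]), 'position': array([ 0.16817461, -0.52340698,  0.24776253]), 'tool_rot': array([[ 9.52085245e-01,  3.05832752e-01, -1.22183271e-04],
       [ 3.05832642e-01, -9.52084374e-01,  1.31898895e-03],
       [ 2.87061236e-04, -1.29315755e-03, -9.99999123e-01]]), 'ft_force': array([0.48813475, 0.28909704, 0.23181767]), 'wrist_torque': array([-0.01712226,  0.04666514,  0.00554724]), 'grip_width': 0.08557064235789834}
```

View pics/top0.png

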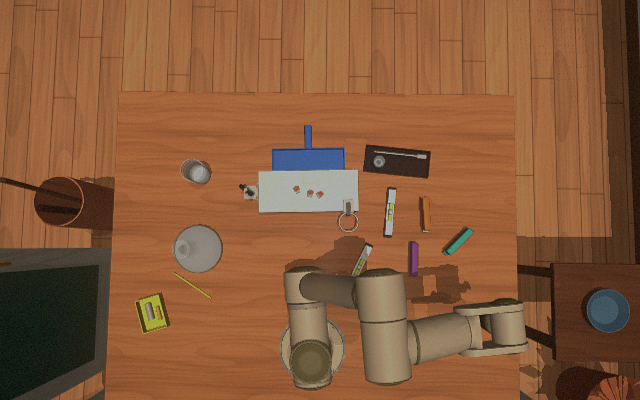

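View pics/side0.png

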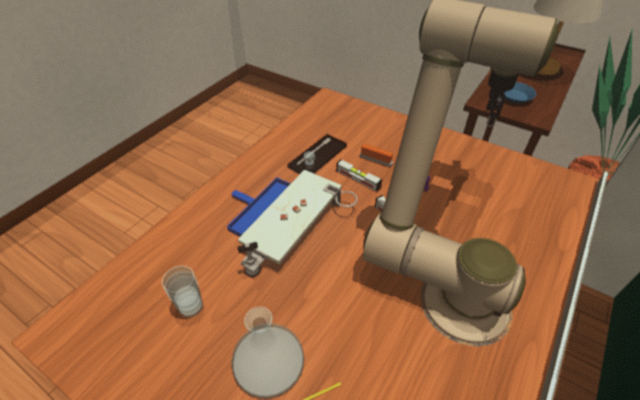

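Top view: the shelf is white, at (308,191). The dustpan is at (308,160), the foot bar at (248,190) and the chips near (308,192). There are two level-like bars: (390,212) and (362,260). The first is farther from the base at about (312,350), so it is the level. Of the three scraper shapes, orange (426,214) is the one meant; purple (414,258) and turquoise (458,241) are look-alikes.

Run:
```python
from h import *
for n in ('top','side'):
    c=cam(n); f=np.load(n+'0.npz'); I,D=f['I'],f['D']; P=cloud(n,D,c); H=cv2.cvtColor(I,cv2.COLOR_RGB2HSV)
    ok=(D>0)
    def rep(name,m,zt):
        m=m.astype(np.uint8); k,l,st,ce=cv2.connectedComponentsWithStats(m)
        for i in range(1,k):
            if st[i,4]<12: continue
            ct=np.argwhere(l==i)[:,::-1].astype(np.float32)
            W=np.array([ray(n,u,v,zt,c)[:2] for u,v in ct])*1000
            (x,y),(w,h),a=cv2.minAreaRect(W.astype(np.float32))
            bx=cv2.boxPoints(((x,y),(w,h),a)); e=bx[1]-bx[0]; e2=bx[2]-bx[1]; L=e if np.hypot(*e)>np.hypot(*e2) else e2
            print(n,name,'px',ce[i].round(),'n',st[i,4],'ctr %.0f %.0f'%(x,y),'mean',W.mean(0).round(),'size %.0f %.0f'%(w,h),'ang %.1f'%(np.degrees(np.arctan2(L[1],L[0]))%180),'z %.3f'%np.median(P[l==i][:,2]))
    X=P[...,0];Y=P[...,1];Z=P[...,2]
    reg=ok&(X>.2)&(X<.75)&(abs(Y)<.5)
    h,s,v=H[...,0],H[...,1],H[...,2]
    rep('shelf',reg&(s<60)&(v>140)&(Z>.04)&(Z<.09)&(X>.35),.065)
    rep('level',reg&(s<60)&(v>120)&(Z>.02)&(Z<.06)&(Y<-.1),.04)
    rep('orange',reg&(h>5)&(h<16)&(s>200)&(Z>.03)&(Z<.07)&(Y<-.2),.054)
    rep('blue',reg&(h>105)&(h<125)&(s>150),.0)
    rep('chip',reg&(Z>.05)&(Z<.09)&(s>70)&((h<12)|(h>170))&(Y<.2)&(Y>-.2)&(X>.35),.072)
    rep('bar',reg&(v<60)&(Z>.09)&(Z<.135)&(Y>.1)&(X>.35),.122)
I=np.load('top0.npz')['I']
cv2.imwrite('pics/crop1.png',cv2.resize(I[130:290,230:480],None,fx=3.2,fy=3.2,interpolation=cv2.INTER_CUBIC)[...,::-1])
```

```text
top shelf px [197. 172.] n 97 ctr 630 420 mean [629. 420.] size 31 48 ang 136.5 z 0.058
top shelf px [308. 190.] n 3896 ctr 568 20 mean [569.  19.] size 148 356 ang 90.6 z 0.064
top shelf px [254. 191.] n 55 ctr 563 212 mean [565. 212.] size 45 27 ang 12.6 z 0.045
top shelf px [392. 197.] n 45 ctr 550 -283 mean [ 548. -282.] size 23 46 ang 170.6 z 0.043
top shelf px [246. 196.] n 20 ctr 549 238 mean [547. 239.] size 22 18 ang 1.4 z 0.043
top shelf px [389. 228.] n 63 ctr 439 -271 mean [ 438. -271.] size 25 46 ang 180.0 z 0.043
top shelf px [210. 246.] n 51 ctr 369 369 mean [366. 364.] size 51 28 ang 34.0 z 0.078
top shelf px [369. 249.] n 16 ctr 362 -199 mean [ 362. -200.] size 16 17 ang 153.6 z 0.042
top level px [390. 212.] n 233 ctr 497 -279 mean [ 496. -279.] size 27 165 ang 175.0 z 0.040
top level px [391. 212.] n 12 ctr 499 -283 mean [ 497. -285.] size 14 15 ang 180.0 z 0.032
top level px [366. 252.] n 92 ctr 348 -191 mean [ 350. -192.] size 24 52 ang 153.7 z 0.040
top level px [355. 268.] n 12 ctr 294 -154 mean [ 294. -154.] size 5 29 ang 153.7 z 0.025
top chip px [296. 188.] 
[... 1399 characters left out ...]
de orange px [369. 148.] n 19 ctr 521 -393 mean [ 520. -395.] size 18 43 ang 176.8 z 0.053
side orange px [380. 152.] n 20 ctr 476 -398 mean [ 475. -398.] size 40 16 ang 14.6 z 0.053
side blue px [258. 208.] n 648 ctr 711 20 mean [711.  27.] size 40 251 ang 91.6 z 0.002
side blue px [250. 200.] n 13 ctr 756 17 mean [756.  17.] size 15 13 ang 9.2 z 0.019
side chip px [303. 201.] n 12 ctr 559 -23 mean [559. -23.] size 13 9 ang 32.8 z 0.073
side chip px [295. 208.] n 16 ctr 562 14 mean [563.  14.] size 12 14 ang 160.9 z 0.073
side chip px [283. 216.] n 18 ctr 573 65 mean [573.  65.] size 13 12 ang 32.9 z 0.073
side bar px [248. 248.] n 76 ctr 555 242 mean [555. 243.] size 47 19 ang 52.7 z 0.118
```

View pics/crop1.png

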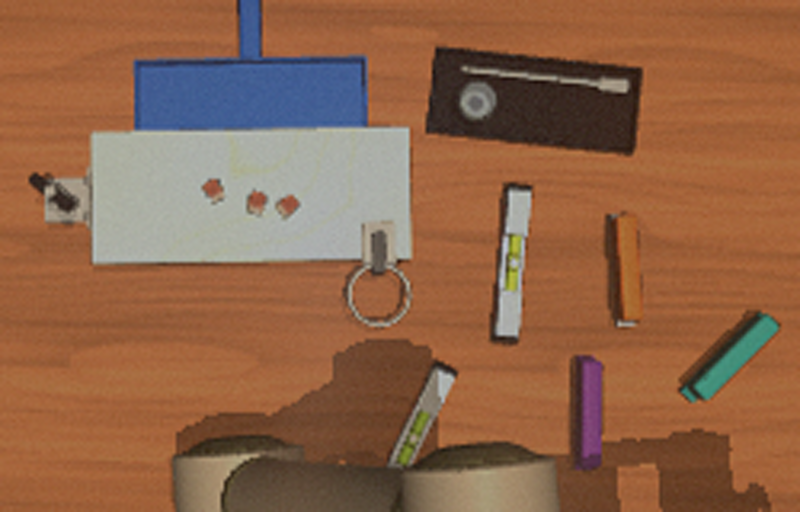

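The crop confirms it: level at crop (513,262), orange scraper at (626,268), purple and turquoise ones apart, bar at crop (53,193) lying at about 53° yaw. I'll move above the scraper next.

```bash
cat >> h.py <<'E'
def go(*wps):
    "waypoints (x,y,z mm, yaw deg of tool x) -> successive call targets in tool cm/deg"
    s=telemetry.observe(); p=s['position']*1000; R=s['tool_rot']
    a=np.degrees(np.arctan2(R[1,0],R[0,0])); print('t %.1f'%s['time_s'],'at',p.round(1),'yaw %.2f'%a,'F',s['ft_force'].round(1),'w %.4f'%s['grip_width'],'q6 %.0f'%s['q'][5])
    for x,y,z,b in wps:
        c,sn=np.cos(np.radians(a)),np.sin(np.radians(a)); d=np.array([x,y,z])-p
        n=max(np.linalg.norm(d)/41.7,abs(a-b)/7.16)
        print('tx %.2f ty %.2f tz %.2f turn %.1f rows %.1f'%((c*d[0]+sn*d[1])/10,(sn*d[0]-c*d[1])/10,-d[2]/10,a-b,n)); p=np.array([x,y,z]); a=b
E
python3 - <<'E'
from h import *
print(ray('top',426,214,.054)[:2],ray('side',374,150,.054)[:2], ray('top',390,212,.04)[:2],ray('top',245,190,.122)[:2],ray('side',248,248,.12)[:2])
go((330,-460,240,6.3),(485,-397,220,6.3))
E
```

```text
[ 0.48898645 -0.4069885 ] [ 0.49908277 -0.39500718] [ 0.49579483 -0.27962091] [0.56076089 0.23422137] [0.55435493 0.2417039 ]
t 0.1 at [ 168.2 -523.4  247.8] yaw 17.81 F [0.5 0.3 0.2] w 0.0856 q6 -12
tx 17.35 ty -1.09 tz 0.78 turn 11.5 rows 4.2
tx 16.10 ty -4.56 tz 2.00 turn 0.0 rows 4.0
```

>>> apply_moves(
  motion=[
    {"tx": 3.5, "ty": -0.2, "tz": 0.2, "turn": 3, "jaw": 1},
    {"tx": 7.2, "ty": -0.4, "tz": 0.4, "turn": 6, "jaw": 1},
    {"tx": 11, "ty": -0.7, "tz": 0.6, "turn": 9, "jaw": 1},
    {"tx": 14.6, "ty": -0.9, "tz": 0.8, "turn": 11.5, "jaw": 1},
    {"tx": 17.4, "ty": -1.1, "tz": 0.8, "turn": 11.5, "jaw": 1},
  ],
)

```text
time_s: 0.52
position: [0.3325, -0.4582, 0.2392]
tool_rot: [[0.994, 0.109, -0.0], [0.109, -0.994, 0.003], [-0.0, -0.003, -1.0]]
ft_force: [0.4, 0.3, 0.8]
grip_width: 0.0857
```

>>> apply_moves(
  motion=[
    {"tx": 4, "ty": -1.1, "tz": 0.5, "turn": 0, "jaw": 1},
    {"tx": 8, "ty": -2.3, "tz": 1, "turn": 0, "jaw": 1},
    {"tx": 12, "ty": -3.4, "tz": 1.5, "turn": 0, "jaw": 1},
    {"tx": 16.1, "ty": -4.6, "tz": 2, "turn": 0, "jaw": 1},
    {"tx": 16.1, "ty": -4.6, "tz": 2, "turn": 0, "jaw": 1},
  ],
)

```text
time_s: 0.93
position: [0.4922, -0.3913, 0.2175]
tool_rot: [[0.994, 0.114, -0.0], [0.114, -0.993, 0.005], [0.0, -0.005, -1.0]]
ft_force: [-0.4, 0.3, -0.3]
grip_width: 0.0856
```

Run:
```python
from h import *
s=telemetry.observe(); print(s['position'],s['tool_rot'][:2,0])
I,D,c=save('wrist','w1'); P=cloud('wrist',D,c)
H=cv2.cvtColor(I,cv2.COLOR_RGB2HSV); m=(P[...,2]>.04)&(P[...,2]<.07)&(H[...,1]>120)&(D>0)
k,l,st,ce=cv2.connectedComponentsWithStats(m.astype(np.uint8))
for i in range(1,k):
    if st[i,4]>200:
        q=P[l==i]; print(ce[i],st[i],cv2.minAreaRect((q[:,:2]*1000).astype(np.float32)),np.median(q[:,2]),np.median(I[l==i],0))
go()
```

```text
[ 0.49220352 -0.39130062  0.21745292] [0.99350582 0.11378123]
[333.6991812  175.77821289] [ 319  118   31  118 2809] ((492.6688537597656, -406.39013671875), (118.61605072021484, 24.037649154663086), 3.7550384998321533) 0.05343207384211159 [172.  92.  49.]
[465.60869565 256.78743961] [451 245  29  25 414] ((425.8048400878906, -555.917236328125), (19.224437713623047, 26.166667938232422), 45.52892303466797) 0.053601900143413636 [ 80. 180. 158.]
[278.98770492 299.92315574] [268 270  24  59 976] ((349.346435546875, -363.8586120605469), (20.918441772460938, 75.46639251708984), 88.6949234008789) 0.053746713789351606 [147.  75. 151.]
[399.52916667 298.96666667] [383 285  33  28 480] ((366.51104736328125, -496.2826232910156), (19.10199737548828, 34.978328704833984), 43.38324737548828) 0.053668983138265555 [ 78. 180. 158.]
t 1.0 at [ 490.6 -392.4  217.7] yaw 6.50 F [ 0.3 -0.2  0. ] w 0.0856 q6 34
```

View pics/w1.png

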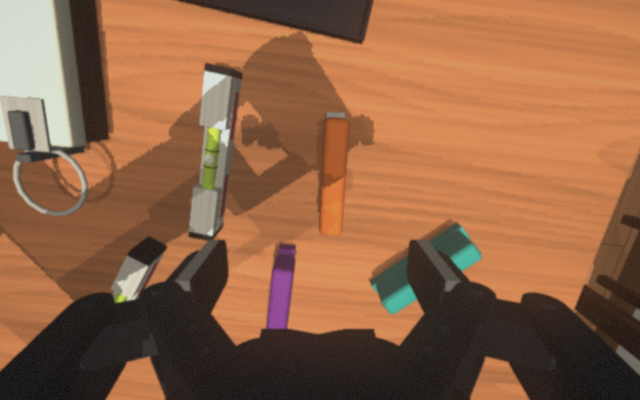

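The wrist view shows the orange scraper at (334,176), measured at (493,-406) mm, yaw 3.8°, 118.6 x 24 mm, top at 53 mm. Its size and height match the description.

Run:
```python
from h import *
go((493,-406,120,3.8),(493,-406,35,3.8))
# level from w1
f=np.load('w1.npz');I,D=f['I'],f['D'];P=cloud('wrist',D);H=cv2.cvtColor(I,cv2.COLOR_RGB2HSV)
m=(P[...,2]>.032)&(P[...,2]<.047)&(H[...,1]<60)&(P[...,0]>.4)&(P[...,1]<-.2)&(P[...,1]>-.35)&(D>0)
q=P[m]; print(cv2.minAreaRect((q[:,:2]*1000).astype(np.float32)),len(q),np.median(q[:,2]))
```

```text
t 1.0 at [ 490.6 -392.4  217.7] yaw 6.50 F [ 0.3 -0.2  0. ] w 0.0856 q6 34
tx 0.09 ty 1.38 tz 9.77 turn 2.7 rows 2.4
tx 0.00 ty 0.00 tz 8.50 turn 0.0 rows 2.0
((492.72491455078125, -279.62744140625), (26.701519012451172, 173.9901123046875), 84.88648223876953) 2950 0.03992659762680058
```

>>> apply_moves(
  motion=[
    {"tx": 0.1, "ty": 1.4, "tz": 4, "turn": 2.7, "jaw": 1},
    {"tx": 0.1, "ty": 1.4, "tz": 8, "turn": 2.7, "jaw": 1},
    {"tx": 0.1, "ty": 1.4, "tz": 11, "turn": 2.7, "jaw": 1},
    {"tx": 0.1, "ty": 1.4, "tz": 12.5, "turn": 2.7, "jaw": 1},
    {"tx": 0.1, "ty": 1.4, "tz": 12.5, "turn": 2.7, "jaw": 1},
  ],
)

```text
time_s: 1.4
position: [0.4908, -0.4049, 0.0887]
tool_rot: [[0.998, 0.065, -0.006], [0.065, -0.998, 0.011], [-0.006, -0.011, -1.0]]
ft_force: [-0.8, -0.4, 0.1]
grip_width: 0.0856
```

Run:
```python
from h import *
go((493,-406,35,3.8))
```

```text
t 1.4 at [ 490.8 -404.9   88.7] yaw 3.74 F [-0.8 -0.4  0.1] w 0.0856 q6 36
tx 0.21 ty 0.12 tz 5.37 turn -0.1 rows 1.3
```

>>> apply_moves(
  motion=[
    {"tx": 0.2, "ty": 0.1, "tz": 3, "turn": 0, "jaw": 1},
    {"tx": 0.2, "ty": 0.1, "tz": 5.4, "turn": 0, "jaw": 1},
    {"tx": 0.2, "ty": 0.1, "tz": 5.4, "turn": 0, "jaw": 1},
    {"tx": 0.2, "ty": 0.1, "tz": 5.4, "turn": 0, "jaw": -1},
    {"tx": 0.2, "ty": 0.1, "tz": 5.4, "turn": 0, "jaw": -1},
  ],
  squeeze=60,
)

```text
time_s: 1.82
position: [0.493, -0.4064, 0.0371]
tool_rot: [[0.998, 0.065, -0.004], [0.065, -0.998, 0.008], [-0.004, -0.008, -1.0]]
ft_force: [-0.2, -0.0, -0.5]
grip_width: 0.0637
```

>>> apply_moves(
  motion=[
    {"jaw": -1},
    {"jaw": -1},
    {"jaw": -1},
    {"jaw": -1},
    {"jaw": -1},
  ],
)

```text
invalid input
```

Run:
```python
from h import *
go((493,-406,35,3.8),(493,-406,200,3.8))
print(telemetry.observe()['tool_rot'].round(3))
```

```text
t 1.8 at [ 493.  -406.4   37.1] yaw 3.72 F [-0.2 -0.  -0.5] w 0.0637 q6 36
tx 0.01 ty -0.04 tz 0.21 turn -0.1 rows 0.1
tx 0.00 ty 0.00 tz -16.50 turn 0.0 rows 4.0
[[ 0.998  0.065 -0.004]
 [ 0.065 -0.998  0.008]
 [-0.004 -0.008 -1.   ]]
```

>>> apply_moves(
  motion=[
    {"tx": 0, "ty": 0, "tz": 0.2, "turn": 0, "jaw": -1},
    {"tx": 0, "ty": 0, "tz": 0.2, "turn": 0, "jaw": -1},
    {"tx": 0, "ty": 0, "tz": 0.2, "turn": 0, "jaw": -1},
    {"tx": 0, "ty": 0, "tz": 0.2, "turn": 0, "jaw": -1},
    {"tx": 0, "ty": 0, "tz": 0.2, "turn": 0, "jaw": -1},
  ],
  squeeze=60,
)

```text
time_s: 2.23
position: [0.4933, -0.4068, 0.0364]
tool_rot: [[0.998, 0.065, -0.003], [0.065, -0.998, 0.006], [-0.003, -0.006, -1.0]]
ft_force: [-0.1, 0.5, 6.3]
grip_width: 0.0229
```

>>> apply_moves(
  motion=[
    {"tx": 0, "ty": 0, "tz": -4, "turn": 0, "jaw": -1},
    {"tx": 0, "ty": 0, "tz": -8, "turn": 0, "jaw": -1},
    {"tx": 0, "ty": 0, "tz": -12, "turn": 0, "jaw": -1},
    {"tx": 0, "ty": 0, "tz": -15, "turn": 0, "jaw": -1},
    {"tx": 0, "ty": 0, "tz": -16, "turn": 0, "jaw": -1},
  ],
)

```text
time_s: 2.65
position: [0.4947, -0.4086, 0.2023]
tool_rot: [[0.998, 0.065, 0.003], [0.065, -0.998, -0.001], [0.003, 0.001, -1.0]]
ft_force: [0.1, -0.4, -0.6]
grip_width: 0.0231
```

Run:
```python
from h import *
go((430,-240,200,31.2),(430,-70,200,65),(430,18,200,91.2))
print(telemetry.observe()['tool_rot'].round(3))
```

```text
t 2.6 at [ 494.7 -408.6  202.3] yaw 3.73 F [ 0.1 -0.4 -0.6] w 0.0231 q6 36
tx -5.35 ty -17.25 tz 0.23 turn -27.5 rows 4.3
tx 8.81 ty -14.54 tz 0.00 turn -33.8 rows 4.7
tx 7.98 ty -3.72 tz 0.00 turn -26.2 rows 3.7
[[ 0.998  0.065  0.003]
 [ 0.065 -0.998 -0.001]
 [ 0.003  0.001 -1.   ]]
```

>>> apply_moves(
  motion=[
    {"tx": -1.1, "ty": -3.4, "tz": 0, "turn": -6, "jaw": -1},
    {"tx": -2.2, "ty": -7, "tz": 0, "turn": -12, "jaw": -1},
    {"tx": -3.3, "ty": -10.6, "tz": 0.1, "turn": -18, "jaw": -1},
    {"tx": -4.4, "ty": -14.2, "tz": 0.2, "turn": -24, "jaw": -1},
    {"tx": -5.4, "ty": -17.3, "tz": 0.2, "turn": -27.5, "jaw": -1},
  ],
)

```text
time_s: 3.07
position: [0.428, -0.2369, 0.199]
tool_rot: [[0.852, 0.523, 0.001], [0.523, -0.852, 0.001], [0.001, -0.001, -1.0]]
ft_force: [-0.3, 0.4, -1.6]
grip_width: 0.0234
```

>>> apply_moves(
  motion=[
    {"tx": 1.8, "ty": -2.9, "tz": 0, "turn": -6.8, "jaw": -1},
    {"tx": 3.5, "ty": -5.8, "tz": 0, "turn": -13.6, "jaw": -1},
    {"tx": 5.3, "ty": -8.7, "tz": 0, "turn": -20.4, "jaw": -1},
    {"tx": 7, "ty": -11.6, "tz": 0, "turn": -27.2, "jaw": -1},
    {"tx": 8.8, "ty": -14.5, "tz": 0, "turn": -33.8, "jaw": -1},
  ],
)

```text
time_s: 3.48
position: [0.4262, -0.0656, 0.1986]
tool_rot: [[0.412, 0.911, -0.0], [0.911, -0.412, 0.002], [0.002, -0.001, -1.0]]
ft_force: [0.4, -0.5, -1.5]
grip_width: 0.0233
```

>>> apply_moves(
  motion=[
    {"tx": 2, "ty": -0.9, "tz": 0, "turn": -6.5, "jaw": -1},
    {"tx": 4, "ty": -1.9, "tz": 0, "turn": -13, "jaw": -1},
    {"tx": 6, "ty": -2.8, "tz": 0, "turn": -20, "jaw": -1},
    {"tx": 8, "ty": -3.7, "tz": 0, "turn": -26.2, "jaw": -1},
    {"tx": 8, "ty": -3.7, "tz": 0, "turn": -26.2, "jaw": -1},
  ],
)

```text
time_s: 3.9
position: [0.4245, 0.0254, 0.1982]
tool_rot: [[-0.041, 0.999, -0.002], [0.999, 0.041, 0.003], [0.003, -0.002, -1.0]]
ft_force: [-0.2, 0.1, -1.3]
grip_width: 0.0233
```

Run:
```python
from h import *
I,D,c=save('wrist','w2'); P=cloud('wrist',D,c); go((508,18,160,91.2),(508,18,105,91.2)); H=cv2.cvtColor(I,cv2.COLOR_RGB2HSV)
h,s,v=cv2.split(H); X,Y,Z=P[...,0],P[...,1],P[...,2]
m=(s<60)&(v>110)&(Z>.05)&(Z<.075)&(X>.4)&(D>0); q=P[m]; print('shelf',cv2.minAreaRect((q[:,:2]*1000).astype(np.float32)),len(q))
A=np.c_[q[:,:2]-[.568,.02],np.ones(len(q))]; print('plane',np.linalg.lstsq(A,q[:,2],rcond=None)[0])
print('edges x',np.percentile(q[:,0],[1,99]),'y',np.percentile(q[:,1],[1,99]))
m=(s>80)&((h<12)|(h>172))&(Z>.062)&(Z<.082)&(X>.48)&(X<.65)&(D>0)
k,l,st,ce=cv2.connectedComponentsWithStats(m.astype(np.uint8))
for i in range(1,k):
    if st[i,4]>60: q=P[l==i]; print('chip',ce[i],st[i,4],q.min(0),q.max(0))
m=(h>5)&(h<16)&(s>120)&(Z>.12); print('scraper in view',m.sum(), P[m].min(0) if m.any() else '',P[m].max(0) if m.any() else '')
```

```text
t 4.0 at [424.8  24.  198.2] yaw 92.06 F [-0.1 -0.1 -1.4] w 0.0232 q6 -15
tx -0.89 ty 8.29 tz 3.82 turn 0.9 rows 2.2
tx 0.00 ty 0.00 tz 5.50 turn 0.0 rows 1.3
shelf ((568.81494140625, 11.278121948242188), (150.6516571044922, 336.9805603027344), 1.599350094795227) 49948
plane [ 0.00132942 -0.00727258  0.06377054]
edges x [0.49192037 0.64030621] y [-0.09640496  0.17703432]
chip [497.72093023 152.61498708] 387 [0.56382012 0.05289458 0.06830491] [0.58387611 0.07377691 0.07432513]
chip [472.52959502 209.10903427] 321 [0.55154056 0.0043579  0.06951894] [0.57040725 0.02245433 0.07472936]
chip [460.91637631 246.89547038] 287 [ 0.54678644 -0.03294687  0.0698617 ] [ 0.56803861 -0.01319718  0.07466003]
scraper in view 13575 [ 0.3592777  -0.00062706  0.17460693] [0.49085322 0.09441838 0.32370409]
```

View pics/w2.png

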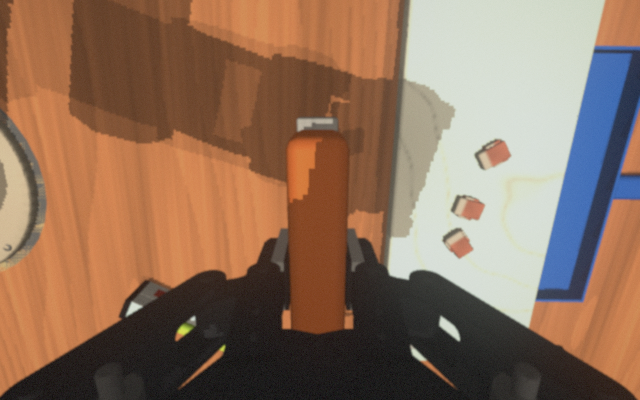

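The wrist view shows the scraper in the jaws at (318,230) and the chips at (493,153), (467,208) and (458,243). The chips span y -33 to 74 mm, so a 130 mm blade centred at y=20 takes all three in one sweep.

Run:
```python
from h import *
go((512,20,140,91.6),(512,20,101,91.6))
```

```text
t 4.0 at [424.8  24.  198.2] yaw 92.06 F [-0.1 -0.1 -1.4] w 0.0232 q6 -15
tx -0.71 ty 8.70 tz 5.82 turn 0.5 rows 2.5
tx 0.00 ty 0.00 tz 3.90 turn 0.0 rows 0.9
```

>>> apply_moves(
  motion=[
    {"tx": -0.3, "ty": 3.5, "tz": 0.5, "turn": 0.5, "jaw": -1},
    {"tx": -0.6, "ty": 7, "tz": 1, "turn": 0.5, "jaw": -1},
    {"tx": -0.7, "ty": 8.7, "tz": 3.5, "turn": 0.5, "jaw": -1},
    {"tx": -0.7, "ty": 8.7, "tz": 6, "turn": 0.5, "jaw": -1},
    {"tx": -0.7, "ty": 8.7, "tz": 8, "turn": 0.5, "jaw": -1},
  ],
)

```text
time_s: 4.37
position: [0.512, 0.0195, 0.1156]
tool_rot: [[-0.025, 1.0, -0.004], [1.0, 0.025, 0.002], [0.003, -0.004, -1.0]]
ft_force: [0.2, 0.2, -2.0]
grip_width: 0.0235
```

Run:
```python
from h import *
go((512,20,101,91.6),(580,22,101,91.6),(655,24,101,91.6))
print(telemetry.observe()['tool_rot'].round(3))
```

```text
t 4.4 at [512.   19.5 115.6] yaw 91.43 F [ 0.2  0.2 -2. ] w 0.0235 q6 -13
tx 0.05 ty 0.00 tz 1.46 turn -0.2 rows 0.4
tx 0.01 ty 6.80 tz 0.00 turn 0.0 rows 1.6
tx -0.01 ty 7.50 tz 0.00 turn 0.0 rows 1.8
[[-0.025  1.    -0.004]
 [ 1.     0.025  0.002]
 [ 0.003 -0.004 -1.   ]]
```

>>> apply_moves(
  motion=[
    {"tx": 0, "ty": 0, "tz": 1.2, "turn": 0, "jaw": -1},
    {"tx": 0, "ty": 0, "tz": 1.4, "turn": 0, "jaw": -1},
    {"tx": 0, "ty": 0, "tz": 1.4, "turn": 0, "jaw": -1},
    {"tx": 0, "ty": 0, "tz": 1.4, "turn": 0, "jaw": -1},
  ],
)

```text
time_s: 4.7
position: [0.5118, 0.0189, 0.1014]
tool_rot: [[-0.023, 1.0, -0.004], [1.0, 0.023, 0.002], [0.003, -0.004, -1.0]]
ft_force: [-0.0, 0.1, -1.3]
grip_width: 0.0232
```

>>> apply_moves(
  motion=[
    {"tx": 0, "ty": 1.5, "tz": 0, "turn": 0, "jaw": -1},
    {"tx": 0, "ty": 3, "tz": 0, "turn": 0, "jaw": -1},
    {"tx": 0, "ty": 4.5, "tz": 0, "turn": 0, "jaw": -1},
    {"tx": 0, "ty": 6, "tz": 0, "turn": 0, "jaw": -1},
    {"tx": 0, "ty": 7.5, "tz": 0, "turn": 0, "jaw": -1},
  ],
)

```text
time_s: 5.12
position: [0.5875, 0.0203, 0.1013]
tool_rot: [[-0.022, 1.0, -0.004], [1.0, 0.022, 0.002], [0.002, -0.004, -1.0]]
ft_force: [0.2, -0.8, -0.4]
grip_width: 0.0232
```

Run:
```python
from h import *
go((655,24,101,91.6))
```

```text
t 5.1 at [587.5  20.3 101.3] yaw 91.28 F [ 0.2 -0.8 -0.4] w 0.0232 q6 -11
tx 0.22 ty 6.76 tz 0.03 turn -0.3 rows 1.6
```

>>> apply_moves(
  motion=[
    {"tx": 0.1, "ty": 1.5, "tz": 0, "turn": 0, "jaw": -1},
    {"tx": 0.1, "ty": 3, "tz": 0, "turn": 0, "jaw": -1},
    {"tx": 0.2, "ty": 4.5, "tz": 0, "turn": 0, "jaw": -1},
    {"tx": 0.2, "ty": 6, "tz": 0, "turn": 0, "jaw": -1},
    {"tx": 0.2, "ty": 7, "tz": 0, "turn": 0, "jaw": -1},
  ],
)

```text
time_s: 5.53
position: [0.6586, 0.0235, 0.1011]
tool_rot: [[-0.021, 1.0, -0.003], [1.0, 0.021, 0.002], [0.002, -0.003, -1.0]]
ft_force: [-0.4, 0.5, -0.9]
grip_width: 0.0231
```

>>> apply_moves(
  motion=[
    {"tx": 0, "ty": 0.2, "tz": 0, "turn": 0, "jaw": -1},
    {"tx": 0, "ty": 0.2, "tz": 0, "turn": 0, "jaw": -1},
    {"tx": 0, "ty": 0, "tz": -3.5, "turn": 0, "jaw": -1},
    {"tx": 0, "ty": -3, "tz": -6, "turn": 0, "jaw": -1},
    {"tx": 0, "ty": -6.5, "tz": -8, "turn": 0, "jaw": -1},
  ],
)

```text
time_s: 5.95
position: [0.5936, 0.0215, 0.1828]
tool_rot: [[-0.021, 1.0, -0.001], [1.0, 0.021, 0.002], [0.002, -0.001, -1.0]]
ft_force: [-0.4, 0.3, 0.3]
grip_width: 0.0233
```

Run:
```python
from h import *
go((410,60,170,91.2),(410,60,100,91.2),(410,60,37,91.2))
for n in('top','side'): save(n,n+'1')
I=np.load('top1.npz')['I'][130:230,220:420];J=np.load('side1.npz')['I'][140:300,200:400]
cv2.imwrite('pics/c2.png',np.vstack([cv2.resize(I,(600,300)),cv2.resize(J[:,:],(375,300)) if 0 else cv2.resize(J[20:120],(600,300))])[...,::-1])
```

```text
t 6.0 at [593.6  21.5 182.8] yaw 91.21 F [-0.4  0.3  0.3] w 0.0233 q6 -11
tx 4.23 ty -18.28 tz 1.28 turn 0.0 rows 4.5
tx 0.00 ty 0.00 tz 7.00 turn 0.0 rows 1.7
tx 0.00 ty 0.00 tz 6.30 turn 0.0 rows 1.5
```

View pics/c2.png

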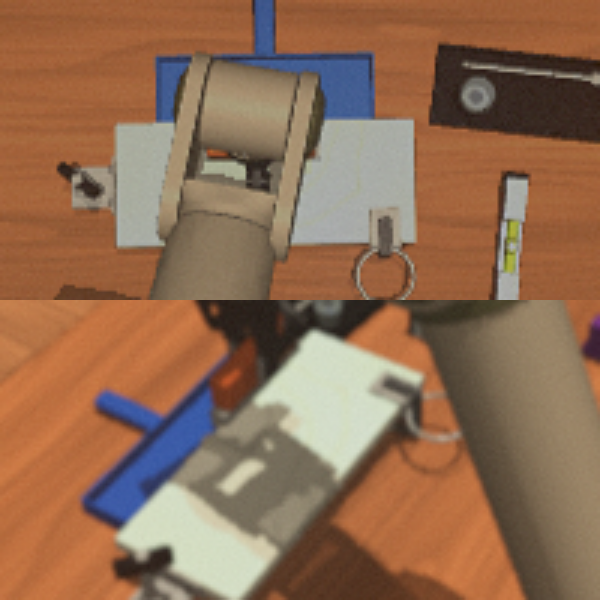

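The crops show a bare shelf top; the arm hides part of the pan, so I'll check the pan after setting the scraper down.

>>> apply_moves(
  motion=[
    {"tx": 0.9, "ty": -4, "tz": 0.3, "turn": 0, "jaw": -1},
    {"tx": 1.8, "ty": -8, "tz": 0.6, "turn": 0, "jaw": -1},
    {"tx": 2.7, "ty": -12, "tz": 0.9, "turn": 0, "jaw": -1},
    {"tx": 3.6, "ty": -15.8, "tz": 1.2, "turn": 0, "jaw": -1},
    {"tx": 4.2, "ty": -18.3, "tz": 1.3, "turn": 0, "jaw": -1},
  ],
)

```text
time_s: 6.47
position: [0.4023, 0.061, 0.1717]
tool_rot: [[-0.021, 1.0, -0.003], [1.0, 0.021, 0.002], [0.002, -0.003, -1.0]]
ft_force: [0.7, -0.1, -0.7]
grip_width: 0.0233
```

>>> apply_moves(
  motion=[
    {"tx": 0, "ty": 0, "tz": 3.5, "turn": 0, "jaw": -1},
    {"tx": 0, "ty": 0, "tz": 7, "turn": 0, "jaw": -1},
    {"tx": 0, "ty": 0, "tz": 10, "turn": 0, "jaw": -1},
    {"tx": 0, "ty": 0, "tz": 12, "turn": 0, "jaw": -1},
    {"tx": 0, "ty": 0, "tz": 12, "turn": 0, "jaw": -1},
  ],
)

```text
time_s: 6.88
position: [0.3999, 0.0613, 0.049]
tool_rot: [[-0.021, 1.0, -0.01], [1.0, 0.021, 0.003], [0.003, -0.01, -1.0]]
ft_force: [-0.1, 0.4, -1.5]
grip_width: 0.0232
```

Run:
```python
from h import *
go((410,60,37,91.2))
I,D,c=save('top','top2'); P=cloud('top',D,c);H=cv2.cvtColor(I,cv2.COLOR_RGB2HSV);h,s,v=cv2.split(H)
J=I[130:230,220:420]; cv2.imwrite('pics/c3.png',cv2.resize(J,(800,400),interpolation=cv2.INTER_CUBIC)[...,::-1])
```

```text
t 6.9 at [399.9  61.3  49. ] yaw 91.18 F [-0.1  0.4 -1.5] w 0.0232 q6 -9
tx -0.15 ty 1.01 tz 1.20 turn -0.0 rows 0.4
```

View pics/c3.png

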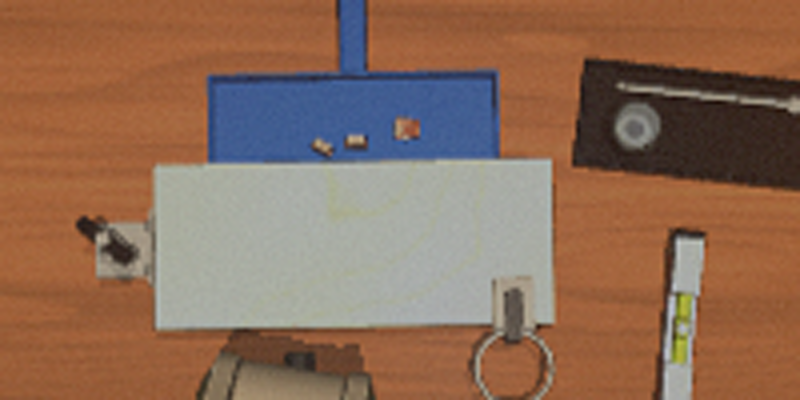

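The crop shows all three chips in the blue pan, at (322,147), (356,141) and (407,128), and the shelf clear. Setting the scraper down.

>>> apply_moves(
  motion=[
    {"tx": 0, "ty": 0, "tz": 0.8, "turn": 0, "jaw": -1},
    {"tx": 0, "ty": 0, "tz": 1.25, "turn": 0, "jaw": -1},
    {"tx": 0, "ty": 0, "tz": 1.25, "turn": 0, "jaw": -1},
    {"tx": 0, "ty": 0, "tz": 1.25, "turn": 0, "jaw": -1},
  ],
)

```text
time_s: 7.27
position: [0.4011, 0.0612, 0.0387]
tool_rot: [[-0.021, 1.0, -0.006], [1.0, 0.021, 0.002], [0.002, -0.006, -1.0]]
ft_force: [0.3, -0.3, -1.0]
grip_width: 0.0234
```

>>> apply_moves(
  motion=[
    {"tx": 0, "ty": 0, "tz": 0, "turn": 0, "jaw": 1},
    {"tx": 0, "ty": 0, "tz": 0, "turn": 0, "jaw": 1},
    {"tx": 0, "ty": 0, "tz": 0, "turn": 0, "jaw": 1},
    {"tx": 0, "ty": 0, "tz": 0, "turn": 0, "jaw": 1},
    {"tx": 0, "ty": 0, "tz": 0, "turn": 0, "jaw": 1},
  ],
)

```text
time_s: 7.68
position: [0.4012, 0.0612, 0.0388]
tool_rot: [[-0.021, 1.0, -0.006], [1.0, 0.021, 0.002], [0.002, -0.006, -1.0]]
ft_force: [0.3, -0.3, -0.2]
grip_width: 0.0816
```

>>> apply_moves(
  motion=[
    {"tx": 0, "ty": 0, "tz": -3, "turn": 0, "jaw": 1},
    {"tx": 0, "ty": 0, "tz": -7, "turn": 0, "jaw": 1},
    {"tx": 0, "ty": 0, "tz": -11, "turn": 0, "jaw": 1},
    {"tx": 0, "ty": 0, "tz": -15, "turn": 0, "jaw": 1},
    {"tx": 0, "ty": 0, "tz": -16, "turn": 0, "jaw": 1},
  ],
)

```text
time_s: 8.1
position: [0.4037, 0.0608, 0.2042]
tool_rot: [[-0.021, 1.0, 0.003], [1.0, 0.021, 0.001], [0.001, 0.003, -1.0]]
ft_force: [0.6, -0.3, 0.4]
grip_width: 0.0857
```

Run:
```python
from h import *
go((410,-110,190,60),(450,-260,180,28),(495,-280,150,-5.1))
I,D,c=save('wrist','w3');P=cloud('wrist',D,c);H=cv2.cvtColor(I,cv2.COLOR_RGB2HSV)
m=(H[...,0]>5)&(H[...,0]<16)&(H[...,1]>120)&(P[...,2]>.045)&(P[...,2]<.062); q=P[m]; print('scraper',cv2.minAreaRect((q[:,:2]*1000).astype(np.float32)),np.median(q[:,2]))
```

```text
t 8.1 at [403.7  60.8 204.2] yaw 91.21 F [ 0.6 -0.3  0.4] w 0.0857 q6 -9
tx -17.08 ty 0.27 tz 1.42 turn 31.2 rows 4.4
tx -10.99 ty 10.96 tz 1.00 turn 32.0 rows 4.5
tx 3.03 ty 3.88 tz 3.00 turn 33.1 rows 4.6
scraper ((401.28546142578125, 60.54074478149414), (23.853940963745117, 118.07152557373047), 1.6475576162338257) 0.05340640222030156
```

>>> apply_moves(
  motion=[
    {"tx": -4, "ty": 0, "tz": 0.3, "turn": 6.2, "jaw": 1},
    {"tx": -8, "ty": 0.1, "tz": 0.6, "turn": 12.5, "jaw": 1},
    {"tx": -12, "ty": 0.2, "tz": 0.9, "turn": 18.8, "jaw": 1},
    {"tx": -16, "ty": 0.3, "tz": 1.2, "turn": 25, "jaw": 1},
    {"tx": -17.1, "ty": 0.3, "tz": 1.4, "turn": 31.2, "jaw": 1},
  ],
)

```text
time_s: 8.57
position: [0.4103, -0.1144, 0.1882]
tool_rot: [[0.507, 0.862, 0.003], [0.862, -0.507, 0.0], [0.001, 0.002, -1.0]]
ft_force: [-0.2, -0.2, -0.2]
grip_width: 0.0855
```

>>> apply_moves(
  motion=[
    {"tx": -2.2, "ty": 2.2, "tz": 0.2, "turn": 6.5, "jaw": 1},
    {"tx": -4.4, "ty": 4.4, "tz": 0.4, "turn": 13, "jaw": 1},
    {"tx": -6.6, "ty": 6.6, "tz": 0.6, "turn": 19.5, "jaw": 1},
    {"tx": -8.8, "ty": 8.8, "tz": 0.8, "turn": 26, "jaw": 1},
    {"tx": -11, "ty": 11, "tz": 1, "turn": 32, "jaw": 1},
  ],
)

```text
time_s: 8.98
position: [0.4491, -0.2663, 0.177]
tool_rot: [[0.89, 0.456, 0.001], [0.456, -0.89, 0.002], [0.002, -0.001, -1.0]]
ft_force: [0.3, -0.1, -0.9]
grip_width: 0.0857
```

>>> apply_moves(
  motion=[
    {"tx": 0.6, "ty": 0.8, "tz": 0, "turn": 6.6, "jaw": 1},
    {"tx": 1.2, "ty": 1.6, "tz": 0, "turn": 13.2, "jaw": 1},
    {"tx": 1.8, "ty": 2.4, "tz": 0, "turn": 20, "jaw": 1},
    {"tx": 2.4, "ty": 3.2, "tz": 0, "turn": 26.5, "jaw": 1},
    {"tx": 3, "ty": 3.9, "tz": 0, "turn": 33, "jaw": 1},
  ],
)

```text
time_s: 9.4
position: [0.4937, -0.2875, 0.1756]
tool_rot: [[0.994, -0.108, -0.0], [-0.108, -0.994, 0.003], [-0.001, -0.003, -1.0]]
ft_force: [0.1, 0.2, -0.3]
grip_width: 0.0855
```

Run:
```python
from h import *
I,D,c=save('wrist','w4');P=cloud('wrist',D,c);H=cv2.cvtColor(I,cv2.COLOR_RGB2HSV)
m=(P[...,2]>.034)&(P[...,2]<.046)&(P[...,0]>.38)&(P[...,0]<.62)&(abs(P[...,1]+.28)<.06)&(D>0); q=P[m]; print(cv2.minAreaRect((q[:,:2]*1000).astype(np.float32)),np.median(q[:,2]),len(q))
go((495,-280,100,-5.1),(495,-280,21,-5.1))
```

```text
((496.1834716796875, -278.4052429199219), (26.53620147705078, 181.08340454101562), 84.98690032958984) 0.03966997687101081 4711
t 9.4 at [ 494.8 -287.9  175.6] yaw -6.55 F [-1.1 -0.1 -0.1] w 0.0856 q6 54
tx -0.07 ty -0.79 tz 7.56 turn -1.5 rows 1.8
tx 0.00 ty -0.00 tz 7.90 turn 0.0 rows 1.9
```

View pics/w4.png

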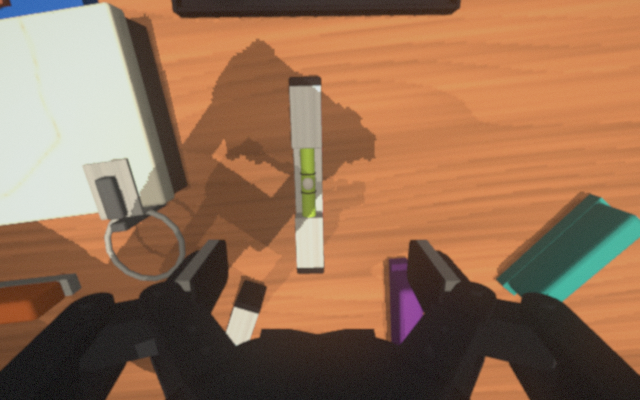

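The wrist view shows the level at (307,175), measured 181 x 26.5 mm, centre (496,-278.5), yaw -5°. The near look-alike is at (245,310), well apart.

>>> apply_moves(
  motion=[
    {"tx": 0.1, "ty": -0.9, "tz": 4, "turn": -1.5, "jaw": 1},
    {"tx": 0.1, "ty": -0.9, "tz": 8, "turn": -1.5, "jaw": 1},
    {"tx": 0.1, "ty": -0.9, "tz": 11, "turn": -1.5, "jaw": 1},
    {"tx": 0.1, "ty": -0.9, "tz": 13, "turn": -1.5, "jaw": 1},
    {"tx": 0.1, "ty": -0.9, "tz": 13.5, "turn": -1.5, "jaw": 1},
  ],
)

```text
time_s: 9.87
position: [0.4949, -0.2772, 0.0366]
tool_rot: [[0.996, -0.086, -0.005], [-0.086, -0.996, 0.007], [-0.006, -0.007, -1.0]]
ft_force: [0.2, 0.8, -0.5]
grip_width: 0.085
```

Run:
```python
from h import *
go((496,-278.5,21,-5.1))
```

```text
t 9.9 at [ 494.9 -277.2   36.6] yaw -4.91 F [ 0.2  0.8 -0.5] w 0.0850 q6 54
tx 0.12 ty 0.12 tz 1.56 turn 0.2 rows 0.4
```

>>> apply_moves(
  motion=[
    {"tx": 0.1, "ty": 0.1, "tz": 1, "turn": 0, "jaw": 1},
    {"tx": 0.1, "ty": 0.1, "tz": 1.6, "turn": 0, "jaw": 1},
    {"tx": 0.1, "ty": 0.1, "tz": 1.6, "turn": 0, "jaw": -1},
    {"tx": 0.1, "ty": 0.1, "tz": 1.6, "turn": 0, "jaw": -1},
    {"tx": 0.1, "ty": 0.1, "tz": 1.6, "turn": 0, "jaw": -1},
  ],
  squeeze=60,
)

```text
time_s: 10.28
position: [0.4961, -0.2785, 0.0215]
tool_rot: [[0.996, -0.085, -0.004], [-0.085, -0.996, 0.006], [-0.004, -0.006, -1.0]]
ft_force: [0.2, 0.9, 0.6]
grip_width: 0.0516
```

>>> apply_moves(
  motion=[
    {"tx": 0, "ty": 0, "tz": 0, "turn": 0, "jaw": -1},
    {"tx": 0, "ty": 0, "tz": 0, "turn": 0, "jaw": -1},
    {"tx": 0, "ty": 0, "tz": 0, "turn": 0, "jaw": -1},
    {"tx": 0, "ty": 0, "tz": 0, "turn": 0, "jaw": -1},
    {"tx": 0, "ty": 0, "tz": 0, "turn": 0, "jaw": -1},
  ],
)

```text
time_s: 10.7
position: [0.4966, -0.2788, 0.0226]
tool_rot: [[0.996, -0.085, -0.002], [-0.085, -0.996, 0.005], [-0.003, -0.005, -1.0]]
ft_force: [-0.7, 1.2, 6.2]
grip_width: 0.0247
```

>>> apply_moves(
  motion=[
    {"tx": 0, "ty": 0, "tz": -3.5, "turn": 0, "jaw": -1},
    {"tx": 0, "ty": 0, "tz": -7.5, "turn": 0, "jaw": -1},
    {"tx": 0, "ty": 0, "tz": -11.5, "turn": 0, "jaw": -1},
    {"tx": 0, "ty": 0, "tz": -15, "turn": 0, "jaw": -1},
    {"tx": 0, "ty": 0, "tz": -17, "turn": 0, "jaw": -1},
  ],
)

```text
time_s: 11.12
position: [0.4975, -0.28, 0.197]
tool_rot: [[0.996, -0.085, 0.002], [-0.085, -0.996, 0.001], [0.002, -0.001, -1.0]]
ft_force: [0.2, 0.0, -1.7]
grip_width: 0.0245
```

Run:
```python
from h import *
go((480,-160,200,28),(500,-60,200,61),(568,18,180,91.6))
```

```text
t 11.1 at [ 497.5 -280.   197. ] yaw -4.88 F [ 0.2  0.  -1.7] w 0.0245 q6 54
tx -2.76 ty -11.81 tz -0.30 turn -32.9 rows 4.6
tx 6.46 ty -7.89 tz 0.00 turn -33.0 rows 4.6
tx 10.12 ty 2.17 tz 2.00 turn -30.6 rows 4.3
```

>>> apply_moves(
  motion=[
    {"tx": -0.6, "ty": -2.4, "tz": -0.1, "turn": -6.6, "jaw": -1},
    {"tx": -1.2, "ty": -4.8, "tz": -0.1, "turn": -13.2, "jaw": -1},
    {"tx": -1.8, "ty": -7.2, "tz": -0.2, "turn": -19.8, "jaw": -1},
    {"tx": -2.4, "ty": -9.6, "tz": -0.2, "turn": -26.4, "jaw": -1},
    {"tx": -2.8, "ty": -11.8, "tz": -0.3, "turn": -32.9, "jaw": -1},
  ],
)

```text
time_s: 11.53
position: [0.4787, -0.1585, 0.2]
tool_rot: [[0.88, 0.475, 0.001], [0.475, -0.88, 0.002], [0.002, -0.001, -1.0]]
ft_force: [0.1, 0.2, -1.8]
grip_width: 0.0246
```

>>> apply_moves(
  motion=[
    {"tx": 1.3, "ty": -1.6, "tz": 0, "turn": -6.6, "jaw": -1},
    {"tx": 2.6, "ty": -3.2, "tz": 0, "turn": -13.2, "jaw": -1},
    {"tx": 3.9, "ty": -4.8, "tz": 0, "turn": -19.8, "jaw": -1},
    {"tx": 5.2, "ty": -6.4, "tz": 0, "turn": -26.4, "jaw": -1},
    {"tx": 6.5, "ty": -7.9, "tz": 0, "turn": -33, "jaw": -1},
  ],
)

```text
time_s: 11.95
position: [0.4982, -0.0569, 0.2002]
tool_rot: [[0.474, 0.88, 0.001], [0.88, -0.474, 0.002], [0.002, -0.0, -1.0]]
ft_force: [0.9, 0.2, -2.7]
grip_width: 0.0247
```

>>> apply_moves(
  motion=[
    {"tx": 2, "ty": 0.4, "tz": 0.4, "turn": -6.2, "jaw": -1},
    {"tx": 4, "ty": 0.9, "tz": 0.8, "turn": -12.4, "jaw": -1},
    {"tx": 6, "ty": 1.3, "tz": 1.2, "turn": -18.6, "jaw": -1},
    {"tx": 8.2, "ty": 1.8, "tz": 1.6, "turn": -24.8, "jaw": -1},
    {"tx": 10.3, "ty": 2.2, "tz": 2, "turn": -30.6, "jaw": -1},
  ],
)

```text
time_s: 12.37
position: [0.5668, 0.0243, 0.1801]
tool_rot: [[-0.045, 0.999, 0.0], [0.999, 0.045, 0.002], [0.002, 0.0, -1.0]]
ft_force: [0.5, 0.1, -2.3]
grip_width: 0.0247
```

Run:
```python
from h import *
go((568,20,100,91.6),(568,20,87.5,91.6))
```

```text
t 12.4 at [566.8  24.3 180.1] yaw 92.59 F [ 0.5  0.1 -2.3] w 0.0247 q6 -12
tx -0.44 ty 0.10 tz 8.01 turn 1.0 rows 1.9
tx 0.00 ty 0.00 tz 1.25 turn 0.0 rows 0.3
```

>>> apply_moves(
  motion=[
    {"tx": -0.4, "ty": 0.1, "tz": 3, "turn": 1, "jaw": -1},
    {"tx": -0.4, "ty": 0.1, "tz": 6, "turn": 1, "jaw": -1},
    {"tx": -0.4, "ty": 0.1, "tz": 8, "turn": 1, "jaw": -1},
    {"tx": -0.4, "ty": 0.1, "tz": 8.5, "turn": 1, "jaw": -1},
    {"tx": -0.4, "ty": 0.1, "tz": 8.5, "turn": 1, "jaw": -1},
  ],
)

```text
time_s: 12.78
position: [0.5674, 0.0206, 0.0941]
tool_rot: [[-0.028, 1.0, -0.003], [1.0, 0.028, 0.003], [0.003, -0.003, -1.0]]
ft_force: [-0.4, -0.8, -1.6]
grip_width: 0.0245
```

Run:
```python
from h import *
go((568,20,87,91.6))
```

```text
t 12.8 at [567.4  20.6  94.1] yaw 91.59 F [-0.4 -0.8 -1.6] w 0.0245 q6 -12
tx -0.06 ty 0.06 tz 0.71 turn -0.0 rows 0.2
```

>>> apply_moves(
  motion=[
    {"tx": 0, "ty": 0, "tz": 0.5, "turn": 0, "jaw": -1},
    {"tx": 0, "ty": 0, "tz": 0.7, "turn": 0, "jaw": -1},
    {"tx": 0, "ty": 0, "tz": 0.7, "turn": 0, "jaw": -1},
    {"tx": 0, "ty": 0, "tz": 0.7, "turn": 0, "jaw": -1},
  ],
)

```text
time_s: 13.12
position: [0.5676, 0.0206, 0.0879]
tool_rot: [[-0.028, 1.0, -0.001], [1.0, 0.028, 0.002], [0.002, -0.001, -1.0]]
ft_force: [0.2, -1.4, -3.0]
grip_width: 0.0248
```

>>> apply_moves(
  motion=[
    {"tx": 0, "ty": 0, "tz": 0, "turn": 0, "jaw": 0.3},
    {"tx": 0, "ty": 0, "tz": 0, "turn": 0, "jaw": 0.6},
    {"tx": 0, "ty": 0, "tz": 0, "turn": 0, "jaw": 1},
    {"tx": 0, "ty": 0, "tz": 0, "turn": 0, "jaw": 1},
    {"tx": 0, "ty": 0, "tz": 0, "turn": 0, "jaw": 1},
  ],
)

```text
time_s: 13.53
position: [0.5677, 0.0206, 0.0881]
tool_rot: [[-0.028, 1.0, -0.001], [1.0, 0.028, 0.002], [0.002, -0.001, -1.0]]
ft_force: [0.1, -0.8, -0.1]
grip_width: 0.0831
```

>>> apply_moves(
  motion=[
    {"tx": 0, "ty": 0, "tz": -1, "turn": 0, "jaw": 1},
    {"tx": 0, "ty": 0, "tz": -4, "turn": 0, "jaw": 1},
    {"tx": 0, "ty": 0, "tz": -8, "turn": 0, "jaw": 1},
    {"tx": 0, "ty": 0, "tz": -12, "turn": 0, "jaw": 1},
    {"tx": 0, "ty": 0, "tz": -13, "turn": 0, "jaw": 1},
  ],
)

```text
time_s: 13.95
position: [0.5695, 0.0201, 0.2252]
tool_rot: [[-0.028, 1.0, 0.01], [1.0, 0.028, 0.0], [0.0, 0.01, -1.0]]
ft_force: [-0.2, -0.1, -0.2]
grip_width: 0.0853
```

Run:
```python
from h import *
I,D,c=save('wrist','w5');P=cloud('wrist',D,c)
m=(P[...,2]>.097)&(P[...,2]<.112)&(P[...,0]>.53)&(P[...,0]<.61)&(abs(P[...,1]-.02)<.13)&(D>0); q=P[m]; print(cv2.minAreaRect((q[:,:2]*1000).astype(np.float32)),np.median(q[:,2]),len(q))
A=np.c_[q[:,:2]-[.568,.02],np.ones(len(q))];print(np.linalg.lstsq(A,q[:,2],rcond=None)[0])
# bar from wide views
for n in('top','side'):
    I,D,c=save(n,n+'3');P=cloud(n,D,c); b=(I.max(2)<70)&(P[...,2]>.105)&(P[...,2]<.135)&(abs(P[...,0]-.56)<.06)&(abs(P[...,1]-.235)<.06)
    q=P[b];print(n,b.sum(),cv2.minAreaRect((q[:,:2]*1000).astype(np.float32)) if b.sum()>3 else '',np.median(q[:,2]) if b.any() else '')
go((530,150,215,32),(530,190,215,-2))
```

```text
((568.4591064453125, 20.939407348632812), (26.409889221191406, 179.61277770996094), 1.338295578956604) 0.10349314639042512 5264
[-0.00286688 -0.00422243  0.10321258]
top 42 ((561.9108276367188, 231.72007751464844), (53.279930114746094, 11.76644515991211), 53.84659957885742) 0.12182463238411373
side 88 ((559.4683837890625, 238.802490234375), (48.77458572387695, 11.092460632324219), 56.746795654296875) 0.11817665419306686
t 14.1 at [567.8  20.3 218.9] yaw 91.59 F [ 0.4 -1.2 -0.7] w 0.0854 q6 -12
tx 13.07 ty -3.42 tz 0.39 turn 59.6 rows 8.3
tx 2.12 ty -3.39 tz 0.00 turn 34.0 rows 4.7
```

View pics/w5.png

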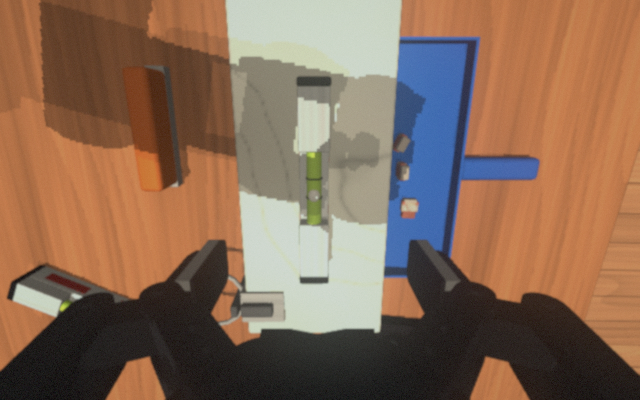

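The wrist view shows the level at (314,180) on the shelf, measured at (568.5,21), yaw 91.3°, with its top at 103 mm and the bubble at (314,196) toward the pivot. The pan holds the three chips and the orange scraper stands at (152,128). Next is the foot bar.

Run:
```python
from h import *
go((568,140,215,73),(563,234,190,55))
```

```text
t 14.1 at [567.8  20.3 218.9] yaw 91.59 F [ 0.4 -1.2 -0.7] w 0.0854 q6 -12
tx 11.96 ty 0.35 tz 0.39 turn 18.6 rows 2.9
tx 8.84 ty -3.23 tz 2.50 turn 18.0 rows 2.5
```

>>> apply_moves(
  motion=[
    {"tx": 4, "ty": 0.1, "tz": 0.1, "turn": 6, "jaw": 1},
    {"tx": 8, "ty": 0.2, "tz": 0.3, "turn": 12, "jaw": 1},
    {"tx": 12, "ty": 0.3, "tz": 0.4, "turn": 18.6, "jaw": 1},
  ],
)

```text
time_s: 14.35
position: [0.5667, 0.1408, 0.2133]
tool_rot: [[0.298, 0.955, -0.003], [0.955, -0.298, 0.002], [0.001, -0.003, -1.0]]
ft_force: [1.3, -0.1, 0.2]
grip_width: 0.0853
```

>>> apply_moves(
  motion=[
    {"tx": 3, "ty": -1, "tz": 0.5, "turn": 6, "jaw": 1},
    {"tx": 6, "ty": -2, "tz": 1, "turn": 12, "jaw": 1},
    {"tx": 8.8, "ty": -3.2, "tz": 2, "turn": 18, "jaw": 1},
    {"tx": 8.8, "ty": -3.2, "tz": 2, "turn": 18, "jaw": 1},
  ],
)

```text
time_s: 14.68
position: [0.5599, 0.2388, 0.1896]
tool_rot: [[0.579, 0.815, -0.009], [0.815, -0.579, 0.002], [-0.004, -0.009, -1.0]]
ft_force: [-0.8, -0.3, -0.3]
grip_width: 0.0855
```

Run:
```python
from h import *
I,D,c=save('wrist','w6');P=cloud('wrist',D,c)
b=(P[...,2]>.115)&(P[...,2]<.130)&(abs(P[...,0]-.56)<.06)&(abs(P[...,1]-.235)<.06)&(D>0)
q=P[b];print(b.sum(),cv2.minAreaRect((q[:,:2]*1000).astype(np.float32)),np.median(q[:,2]),np.argwhere(b).mean(0))
go((563,234,150,55),(563,234,116,55))
```

```text
1535 ((562.934814453125, 235.74063110351562), (55.194149017333984, 13.932524681091309), 53.33548355102539) 0.12143124270090624 [209.94201954 323.94918567]
t 14.7 at [560.7 236.6 190.5] yaw 54.86 F [ 0.3 -0.5 -0.3] w 0.0854 q6 47
tx -0.07 ty 0.34 tz 4.05 turn -0.1 rows 1.0
tx 0.00 ty 0.00 tz 3.40 turn 0.0 rows 0.8
```

>>> apply_moves(
  motion=[
    {"tx": 0.1, "ty": 0.2, "tz": 2.5, "turn": 1.5, "jaw": 1},
    {"tx": 0.1, "ty": 0.2, "tz": 5, "turn": 1.5, "jaw": 1},
    {"tx": 0.1, "ty": 0.2, "tz": 6.8, "turn": 1.5, "jaw": 1},
    {"tx": 0.1, "ty": 0.2, "tz": 7.4, "turn": 1.5, "jaw": 1},
    {"tx": 0.1, "ty": 0.2, "tz": 7.4, "turn": 1.5, "jaw": 1},
  ],
)

```text
time_s: 15.15
position: [0.5616, 0.2353, 0.1146]
tool_rot: [[0.597, 0.802, -0.012], [0.802, -0.597, -0.0], [-0.007, -0.01, -1.0]]
ft_force: [-0.6, -0.4, 0.1]
grip_width: 0.0853
```

Run:
```python
from h import *
go((563,235.7,116,53.3))
print(telemetry.observe()['tool_rot'].round(3))
```

```text
t 15.2 at [561.6 235.3 114.6] yaw 53.35 F [-0.6 -0.4  0.1] w 0.0853 q6 48
tx 0.12 ty 0.08 tz -0.14 turn 0.0 rows 0.0
[[ 0.597  0.802 -0.012]
 [ 0.802 -0.597 -0.   ]
 [-0.007 -0.01  -1.   ]]
```

>>> apply_moves(
  motion=[
    {"tx": 0.1, "ty": 0.1, "tz": -0.1, "turn": 0, "jaw": -1},
    {"tx": 0.1, "ty": 0.1, "tz": -0.1, "turn": 0, "jaw": -1},
    {"tx": 0.1, "ty": 0.1, "tz": -0.1, "turn": 0, "jaw": -1},
    {"tx": 0.1, "ty": 0.1, "tz": -0.1, "turn": 0, "jaw": -1},
    {"tx": 0.1, "ty": 0.1, "tz": -0.1, "turn": 0, "jaw": -1},
  ],
  squeeze=50,
)

```text
time_s: 15.57
position: [0.5632, 0.2355, 0.1162]
tool_rot: [[0.597, 0.802, -0.011], [0.802, -0.597, 0.0], [-0.007, -0.009, -1.0]]
ft_force: [-0.5, -0.3, 0.3]
grip_width: 0.0255
```

>>> apply_moves(
  motion=[
    {"tx": 0, "ty": 0, "tz": 0, "turn": 0, "jaw": -1},
    {"tx": 0, "ty": 0, "tz": 0, "turn": 0, "jaw": -1},
    {"tx": 0, "ty": 0, "tz": 0, "turn": 0, "jaw": -1},
    {"tx": 0, "ty": 0, "tz": 0, "turn": 0, "jaw": -1},
  ],
)

```text
time_s: 15.9
position: [0.5628, 0.2359, 0.1166]
tool_rot: [[0.597, 0.802, -0.012], [0.803, -0.597, 0.001], [-0.006, -0.01, -1.0]]
ft_force: [-6.3, 2.4, 3.3]
grip_width: 0.013
```

Run:
```python
from h import *
go()
I=np.load('w5.npz')['I'][140:235,285:345]
cv2.imwrite('pics/c5.png',cv2.resize(I,None,fx=6,fy=6,interpolation=cv2.INTER_CUBIC)[...,::-1])
for v in range(8,90,2): print(v+140,I[v,27:33].mean(0).round().astype(int),end=' ')
```

```text
t 15.9 at [562.8 235.9 116.6] yaw 53.37 F [-6.3  2.4  3.3] w 0.0130 q6 48
148 [199 206 185] 150 [184 190 169] 152 [147 157  96] 154 [156 171  74] 156 [152 168  73] 158 [124 139  62] 160 [116 133  60] 162 [118 134  63] 164 [116 133  61] 166 [116 132  60] 168 [116 132  61] 170 [117 133  61] 172 [118 134  62] 174 [116 132  60] 176 [117 133  61] 178 [ 97 109  57] 180 [ 93 104  56] 182 [116 132  62] 184 [117 134  64] 186 [118 134  63] 188 [120 133  67] 190 [136 136 105] 192 [151 144 128] 194 [152 144 129] 196 [159 156 140] 198 [157 154 138] 200 [136 132 112] 202 [119 130  74] 204 [118 134  65] 206 [119 135  66] 208 [118 134  65] 210 [120 136  67] 212 [120 135  67] 214 [122 139  68] 216 [140 159  72] 218 [141 162  73] 220 [142 162  74] 222 [143 162  76] 224 [138 147  96] 226 [178 183 172] 228 [206 215 206]
```

View pics/c5.png

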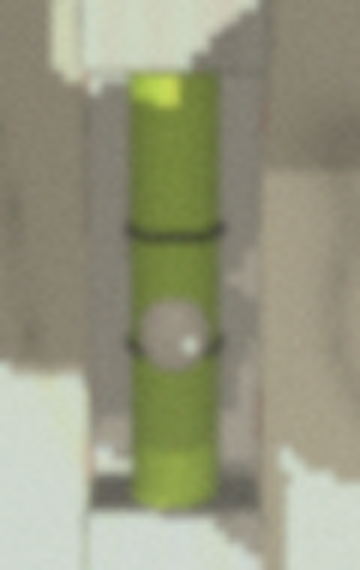

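The crop shows the two lines at y=232 and y=345 and the bubble centred at y=333. That puts it about 6.5 mm toward the pivot, so about 1.15 rad (66°) clockwise is needed.

>>> apply_moves(
  motion=[
    {"tx": 0, "ty": 0, "tz": 0, "turn": 5, "jaw": -1},
    {"tx": 0, "ty": 0, "tz": 0, "turn": 10, "jaw": -1},
    {"tx": 0, "ty": 0, "tz": 0, "turn": 15, "jaw": -1},
    {"tx": 0, "ty": 0, "tz": 0, "turn": 20, "jaw": -1},
    {"tx": 0, "ty": 0, "tz": 0, "turn": 25, "jaw": -1},
  ],
)

```text
time_s: 16.32
position: [0.5629, 0.2357, 0.1166]
tool_rot: [[0.882, 0.472, -0.011], [0.472, -0.882, -0.0], [-0.01, -0.005, -1.0]]
ft_force: [0.1, -0.8, 0.5]
grip_width: 0.0129
```

Run:
```python
from h import *
go((562.9,235.8,116.4,-12.7));print(telemetry.observe()['tool_rot'].round(3), telemetry.observe()['wrist_torque'].round(2))
```

```text
t 16.3 at [562.9 235.7 116.6] yaw 28.15 F [ 0.1 -0.8  0.5] w 0.0129 q6 73
tx 0.00 ty -0.01 tz 0.02 turn 40.9 rows 5.7
[[ 0.882  0.472 -0.011]
 [ 0.472 -0.882 -0.   ]
 [-0.01  -0.005 -1.   ]] [-0.17 -0.01  0.15]
```

>>> apply_moves(
  motion=[
    {"tx": 0, "ty": 0, "tz": 0, "turn": 6, "jaw": -1},
    {"tx": 0, "ty": 0, "tz": 0, "turn": 12, "jaw": -1},
    {"tx": 0, "ty": 0, "tz": 0, "turn": 18, "jaw": -1},
    {"tx": 0, "ty": 0, "tz": 0, "turn": 24, "jaw": -1},
    {"tx": 0, "ty": 0, "tz": 0, "turn": 30, "jaw": -1},
  ],
)

```text
time_s: 16.73
position: [0.563, 0.2352, 0.1166]
tool_rot: [[0.999, -0.037, -0.011], [-0.037, -0.999, -0.001], [-0.011, 0.001, -1.0]]
ft_force: [-1.9, -2.6, 0.2]
grip_width: 0.013
```

>>> apply_moves(
  motion=[
    {"tx": 0, "ty": 0, "tz": 0, "turn": 5, "jaw": -1},
    {"tx": 0, "ty": 0, "tz": 0, "turn": 10, "jaw": -1},
    {"tx": 0, "ty": 0, "tz": 0, "turn": 11, "jaw": -1},
    {"tx": 0, "ty": 0, "tz": 0, "turn": 11, "jaw": -1},
  ],
)

```text
time_s: 17.07
position: [0.563, 0.235, 0.1166]
tool_rot: [[0.974, -0.226, -0.011], [-0.226, -0.974, -0.001], [-0.01, 0.004, -1.0]]
ft_force: [-2.5, -1.2, 0.3]
grip_width: 0.013
```

>>> apply_moves(
  motion=[
    {"tx": 0, "ty": 0, "tz": 0, "turn": 0, "jaw": 0},
    {"tx": 0, "ty": 0, "tz": 0, "turn": 0, "jaw": 1},
    {"tx": 0, "ty": 0, "tz": 0, "turn": 0, "jaw": 1},
    {"tx": 0, "ty": 0, "tz": 0, "turn": 0, "jaw": 1},
    {"tx": 0, "ty": 0, "tz": 0, "turn": 0, "jaw": 1},
  ],
)

```text
time_s: 17.48
position: [0.5631, 0.235, 0.1166]
tool_rot: [[0.974, -0.226, -0.011], [-0.226, -0.974, -0.001], [-0.01, 0.004, -1.0]]
ft_force: [0.2, -0.9, 0.2]
grip_width: 0.0725
```

>>> apply_moves(
  motion=[
    {"tx": 0, "ty": 0, "tz": -2, "turn": 0, "jaw": 1},
    {"tx": 0, "ty": 0, "tz": -5, "turn": 0, "jaw": 1},
    {"tx": 0, "ty": 0, "tz": -9, "turn": 0, "jaw": 1},
    {"tx": 0, "ty": 0, "tz": -12, "turn": 0, "jaw": 1},
    {"tx": 0, "ty": 0, "tz": -12, "turn": 0, "jaw": 1},
  ],
)

```text
time_s: 17.9
position: [0.5663, 0.2357, 0.2435]
tool_rot: [[0.974, -0.225, 0.001], [-0.225, -0.974, 0.001], [0.001, -0.001, -1.0]]
ft_force: [-0.2, 0.5, 0.7]
grip_width: 0.0855
```

Run:
```python
from h import *
go((563,150,225,0),(566,30,225,1.4)); print(ray)
I,D,c=save('wrist','w7');print(proj('wrist',(.568,.021,.095),c))
go((563,130,230,40),(567,21,220,91.4),(567,21,220,1.4))
```

```text
t 17.9 at [566.3 235.7 243.5] yaw -13.01 F [-0.2  0.5  0.7] w 0.0855 q6 115
tx 1.61 ty 8.42 tz 1.85 turn -13.0 rows 2.1
tx 0.30 ty 12.00 tz 0.00 turn -1.4 rows 2.9
<function ray at 0x7f6ea47e76a0>
(np.float64(553.1734608320232), np.float64(128.33646877689))
t 17.9 at [565.4 235.5 240. ] yaw -13.02 F [-1.2 -0.1 -0.2] w 0.0853 q6 115
tx 2.14 ty 10.33 tz 1.00 turn -53.0 rows 7.4
tx -6.70 ty 8.61 tz 1.00 turn -51.4 rows 7.2
tx 0.00 ty 0.00 tz 0.00 turn 90.0 rows 12.6
```

>>> apply_moves(
  motion=[
    {"tx": 0.5, "ty": 4, "tz": 0.5, "turn": -5, "jaw": 1},
    {"tx": 0.9, "ty": 8, "tz": 1, "turn": -10, "jaw": 1},
    {"tx": 1.6, "ty": 8.4, "tz": 1.5, "turn": -13, "jaw": 1},
  ],
)

```text
time_s: 18.2
position: [0.5605, 0.1459, 0.2238]
tool_rot: [[1.0, 0.002, -0.007], [0.002, -1.0, -0.001], [-0.007, 0.001, -1.0]]
ft_force: [0.6, 0.5, 0.5]
grip_width: 0.0854
```

Run:
```python
from h import *
go((568.5,21,215,1.4))
```

```text
t 18.2 at [560.5 145.9 223.8] yaw 0.09 F [0.6 0.5 0.5] w 0.0854 q6 93
tx 0.77 ty 12.49 tz 0.88 turn -1.3 rows 3.0
```

>>> apply_moves(
  motion=[
    {"tx": 0.3, "ty": 4, "tz": 0.3, "turn": -0.5, "jaw": 1},
    {"tx": 0.5, "ty": 8, "tz": 0.6, "turn": -1, "jaw": 1},
    {"tx": 0.8, "ty": 12, "tz": 0.9, "turn": -1.3, "jaw": 1},
    {"tx": 0.8, "ty": 12.5, "tz": 0.9, "turn": -1.3, "jaw": 1},
    {"tx": 0.8, "ty": 12.5, "tz": 0.9, "turn": -1.3, "jaw": 1},
  ],
)

```text
time_s: 18.62
position: [0.5684, 0.0187, 0.2134]
tool_rot: [[1.0, 0.021, -0.009], [0.021, -1.0, -0.001], [-0.009, 0.001, -1.0]]
ft_force: [-0.5, 0.1, -0.3]
grip_width: 0.0858
```

Run:
```python
from h import *
I,D,c=save('wrist','w8'); go((568.5,21,125,1.4)); P=cloud('wrist',D,c)
m=(P[...,2]>.097)&(P[...,2]<.112)&(P[...,0]>.53)&(P[...,0]<.61)&(abs(P[...,1]-.02)<.13)&(D>0); q=P[m]; print(cv2.minAreaRect((q[:,:2]*1000).astype(np.float32)),np.median(q[:,2]),len(q))
u,v=map(int,proj('wrist',(.5685,.021,.095),c)); print(u,v)
J=I[max(v-35,0):v+35,u-55:u+55]; cv2.imwrite('pics/c8.png',cv2.resize(J,None,fx=7,fy=7,interpolation=cv2.INTER_CUBIC)[...,::-1])
```

```text
t 18.7 at [568.3  20.4 213.8] yaw 1.30 F [0.3 0.2 0.7] w 0.0855 q6 79
tx 0.02 ty -0.06 tz 8.88 turn -0.1 rows 2.1
((568.0126342773438, 20.64948272705078), (27.194114685058594, 180.9880828857422), 1.4529355764389038) 0.10451548755769308 5906
314 190
```

View pics/c8.png

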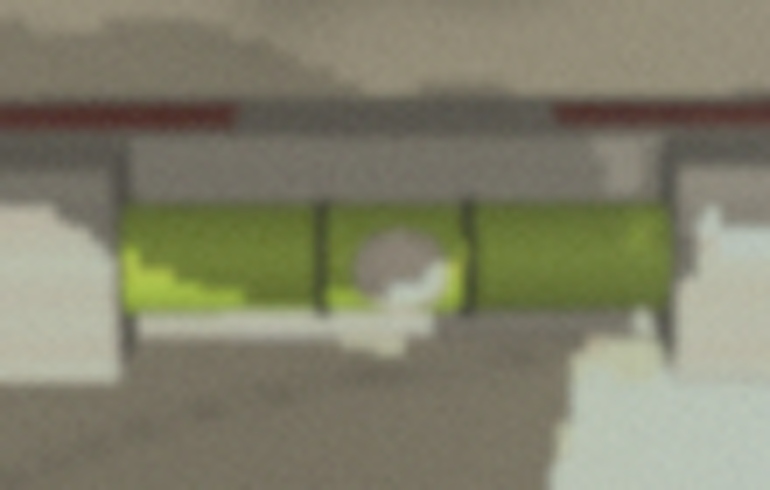

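The crop shows the lines at x=321 and x=468 and the bubble centred at x=399, so it is about 0.5 mm off the middle and inside the lines. Next I press with the open fingers straddling the window on both solid ends.

>>> apply_moves(
  motion=[
    {"tx": 0, "ty": -0.1, "tz": 3, "turn": 0, "jaw": 1},
    {"tx": 0, "ty": -0.1, "tz": 6, "turn": 0, "jaw": 1},
    {"tx": 0, "ty": -0.1, "tz": 8, "turn": 0, "jaw": 1},
    {"tx": 0, "ty": -0.1, "tz": 8.5, "turn": 0, "jaw": 1},
    {"tx": 0, "ty": -0.1, "tz": 8.5, "turn": 0, "jaw": 1},
  ],
)

```text
time_s: 19.08
position: [0.5669, 0.0228, 0.1276]
tool_rot: [[1.0, 0.024, -0.012], [0.024, -1.0, -0.0], [-0.012, -0.0, -1.0]]
ft_force: [0.1, 0.7, -0.2]
grip_width: 0.0852
```

Run:
```python
from h import *
print(env.tip_extent); go((568.2,20.8,112,1.4)); print(telemetry.observe()['tool_rot'].round(3))
```

```text
0.017
t 19.1 at [566.9  22.8 127.6] yaw 1.39 F [ 0.1  0.7 -0.2] w 0.0852 q6 79
tx 0.12 ty 0.20 tz 1.56 turn -0.0 rows 0.4
[[ 1.     0.024 -0.012]
 [ 0.024 -1.    -0.   ]
 [-0.012 -0.    -1.   ]]
```

>>> apply_moves(
  motion=[
    {"tx": 0.1, "ty": 0.2, "tz": 0.2, "turn": 0, "jaw": 1},
    {"tx": 0.1, "ty": 0.2, "tz": 0.4, "turn": 0, "jaw": 1},
    {"tx": 0.1, "ty": 0.2, "tz": 0.6, "turn": 0, "jaw": 1},
    {"tx": 0.1, "ty": 0.2, "tz": 0.8, "turn": 0, "jaw": 1},
    {"tx": 0.1, "ty": 0.2, "tz": 0.8, "turn": 0, "jaw": 1},
  ],
)

```text
time_s: 19.5
position: [0.5679, 0.0208, 0.1197]
tool_rot: [[1.0, 0.024, -0.011], [0.024, -1.0, -0.0], [-0.011, -0.0, -1.0]]
ft_force: [1.0, 0.3, 0.3]
grip_width: 0.0855
```

>>> apply_moves(
  motion=[
    {"tx": 0, "ty": 0, "tz": 0.2, "turn": 0, "jaw": 1},
    {"tx": 0, "ty": 0, "tz": 0.4, "turn": 0, "jaw": 1},
    {"tx": 0, "ty": 0, "tz": 0.5, "turn": 0, "jaw": 1},
    {"tx": 0, "ty": 0, "tz": 0.5, "turn": 0, "jaw": 1},
  ],
)

```text
time_s: 19.83
position: [0.5677, 0.0208, 0.1144]
tool_rot: [[1.0, 0.024, -0.012], [0.024, -1.0, -0.0], [-0.012, -0.0, -1.0]]
ft_force: [0.2, 0.5, -0.1]
grip_width: 0.0852
```

>>> apply_moves(
  motion=[
    {"tx": 0, "ty": 0, "tz": 0.1, "turn": 0, "jaw": 1},
    {"tx": 0, "ty": 0, "tz": 0.2, "turn": 0, "jaw": 1},
    {"tx": 0, "ty": 0, "tz": 0.3, "turn": 0, "jaw": 1},
    {"tx": 0, "ty": 0, "tz": 0.3, "turn": 0, "jaw": 1},
  ],
)

```text
time_s: 20.17
position: [0.5676, 0.0208, 0.1112]
tool_rot: [[1.0, 0.024, -0.012], [0.024, -1.0, 0.0], [-0.012, -0.0, -1.0]]
ft_force: [-0.5, 0.4, -0.1]
grip_width: 0.085
```

>>> apply_moves(
  motion=[
    {"tx": 0, "ty": 0, "tz": 0.1, "turn": 0, "jaw": 1},
    {"tx": 0, "ty": 0, "tz": 0.2, "turn": 0, "jaw": 1},
    {"tx": 0, "ty": 0, "tz": 0.2, "turn": 0, "jaw": 1},
  ],
)

```text
time_s: 20.42
position: [0.5675, 0.0208, 0.109]
tool_rot: [[1.0, 0.024, -0.012], [0.024, -1.0, 0.0], [-0.012, -0.0, -1.0]]
ft_force: [-0.9, 0.9, -0.1]
grip_width: 0.0853
```

>>> apply_moves(
  motion=[
    {"tx": 0, "ty": 0, "tz": 0.1, "turn": 0, "jaw": 1},
    {"tx": 0, "ty": 0, "tz": 0.15, "turn": 0, "jaw": 1},
    {"tx": 0, "ty": 0, "tz": 0.15, "turn": 0, "jaw": 1},
  ],
)

```text
time_s: 20.67
position: [0.5678, 0.0208, 0.1088]
tool_rot: [[1.0, 0.024, -0.011], [0.024, -1.0, -0.0], [-0.011, 0.0, -1.0]]
ft_force: [-2.8, -0.1, 10.3]
grip_width: 0.0853
```

>>> apply_moves(
  motion=[
    {"tx": 0, "ty": 0, "tz": 0.2, "turn": 0, "jaw": 1},
    {"tx": 0, "ty": 0, "tz": 0.3, "turn": 0, "jaw": 1},
    {"tx": 0, "ty": 0, "tz": 0.3, "turn": 0, "jaw": 1},
    {"tx": 0, "ty": 0, "tz": 0.3, "turn": 0, "jaw": 1},
    {"tx": 0, "ty": 0, "tz": 0.3, "turn": 0, "jaw": 1},
  ],
)

```text
time_s: 21.08
position: [0.5681, 0.0208, 0.1088]
tool_rot: [[1.0, 0.024, -0.008], [0.024, -1.0, -0.001], [-0.008, 0.001, -1.0]]
ft_force: [-7.5, 2.6, 25.0]
grip_width: 0.0857
```

>>> apply_moves(
  motion=[
    {"tx": 0, "ty": 0, "tz": 0.3, "turn": 0, "jaw": 1},
    {"tx": 0, "ty": 0, "tz": 0.3, "turn": 0, "jaw": 1},
    {"tx": 0, "ty": 0, "tz": 0.3, "turn": 0, "jaw": 1},
    {"tx": 0, "ty": 0, "tz": 0.3, "turn": 0, "jaw": 1},
    {"tx": 0, "ty": 0, "tz": 0.3, "turn": 0, "jaw": 1},
  ],
)

```text
time_s: 21.5
position: [0.5682, 0.0208, 0.1088]
tool_rot: [[1.0, 0.024, -0.005], [0.024, -1.0, -0.001], [-0.005, 0.001, -1.0]]
ft_force: [-9.6, 0.2, 26.1]
grip_width: 0.0854
```

>>> apply_moves(
  motion=[
    {"tx": 0, "ty": 0, "tz": 0.3, "turn": 0, "jaw": 1},
    {"tx": 0, "ty": 0, "tz": 0.3, "turn": 0, "jaw": 1},
    {"tx": 0, "ty": 0, "tz": 0.3, "turn": 0, "jaw": 1},
    {"tx": 0, "ty": 0, "tz": 0.3, "turn": 0, "jaw": 1},
    {"tx": 0, "ty": 0, "tz": 0.3, "turn": 0, "jaw": 1},
  ],
)

```text
time_s: 21.92
position: [0.5683, 0.0208, 0.1089]
tool_rot: [[1.0, 0.024, -0.003], [0.024, -1.0, -0.002], [-0.003, 0.002, -1.0]]
ft_force: [-9.4, -0.4, 24.8]
grip_width: 0.0857
```

Run:
```python
from h import *
I,D,c=save('wrist','w9'); go(); P=cloud('wrist',D,c)
u,v=map(int,proj('wrist',(.568,.021,.095),c)); print(u,v)
J=I[max(v-60,0):v+60,max(u-100,0):u+100]; cv2.imwrite('pics/c9.png',cv2.resize(J,None,fx=4,fy=4,interpolation=cv2.INTER_CUBIC)[...,::-1])
```

```text
t 22.0 at [568.3  20.8 108.8] yaw 1.39 F [-8.6  0.4 25.8] w 0.0854 q6 79
317 249
```

View pics/c9.png

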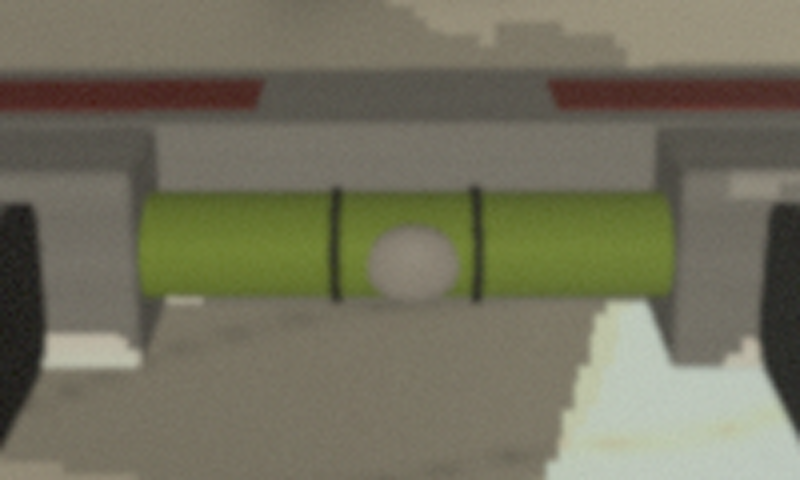

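The crop shows the fingers on both solid ends. The bubble centre at 413 lies between the lines at 336 and 477, about 0.9 mm off the middle. There is an 8.6 N sideways load, which I'll ease before a last check of the bubble and the level's place.

>>> apply_moves(
  motion=[
    {"tx": -0.05, "ty": 0, "tz": 0.3, "turn": 0, "jaw": 1},
    {"tx": -0.1, "ty": 0, "tz": 0.3, "turn": 0, "jaw": 1},
    {"tx": -0.1, "ty": 0, "tz": 0.3, "turn": 0, "jaw": 1},
    {"tx": -0.1, "ty": 0, "tz": 0.3, "turn": 0, "jaw": 1},
    {"tx": -0.1, "ty": 0, "tz": 0.3, "turn": 0, "jaw": 1},
  ],
)

```text
time_s: 22.38
position: [0.5678, 0.0208, 0.1087]
tool_rot: [[1.0, 0.024, 0.001], [0.024, -1.0, -0.002], [0.001, 0.002, -1.0]]
ft_force: [-7.0, 0.3, 22.7]
grip_width: 0.0854
```

Run:
```python
from h import *
for k in range(10): I,D,c=save('wrist','w10')
go(); J=I[200:300,210:430]
def edges(I):
    u0=317-100;v0=249-60; g=I[v0+56:v0+74,u0+80:u0+125].astype(int)
    b=g[...,2].mean(0); s=I[v0+50:v0+56,u0+75:u0+130].astype(int).sum(2).mean(0)
    m=np.where(b>95)[0]; print('bubble u',u0+80+(b*0+np.arange(len(b)))[m].mean(),'lines',[u0+75+i for i in np.argsort(s)[:4]])
edges(np.load('w9.npz')['I']); edges(I)
for n in('top',): 
    T,D2,c2=save(n,n+'9')
    P=cloud(n,D2,c2)
```

```text
t 22.9 at [567.8  20.8 108.7] yaw 1.40 F [-7.4  0.3 21.7] w 0.0857 q6 79
bubble u 320.0 lines [np.int64(336), np.int64(300), np.int64(301), np.int64(335)]
bubble u 320.0 lines [np.int64(336), np.int64(300), np.int64(301), np.int64(335)]
```

```bash
python3 -c "
from h import *
print(close_job()); go()"
```

```text
the job is handed in; nothing more can be done
None
the job is handed in; nothing more can be done
```

The job is done and handed in at about 23 s of the 72 s allowed, with the arm still pressing the level on the shelf.

- **Chips:** One sweep with the orange scraper put all three chips in the dustpan, as the top and wrist pictures showed. I then stood the scraper upright on the counter at about (401, 61) mm.
- **Level:** I took the farther of the two levels and stood it along the middle of the shelf. Its centre measured about (568, 21) mm, and it lies within about 0.2° of the shelf's long axis.
- **Foot:** I turned the bar 66° clockwise (1.15 rad). Before pressing, the bubble settled about 0.5 mm off the middle.
- **Final hold:** The open fingers press on both solid ends of the level with about 22 N. The last pictures, about 0.9 s apart, show the bubble still between the lines, roughly 1 mm off the middle and not moving.

Two things were not fully settled. A sideways force of about 7 N remained at the fingers; I tried to ease it and it barely changed, but the fingers held their position while I watched. I did not measure the decanter, tumblers and tray again at the end; no move went near them.

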